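Slide a loaded soldering pan over the lip of the brick hearth and home into its corner

TASK

Take the soldering pan by its handle and slide it off the low board, over the step and onto the raised hearth: tip its front edge just enough to rest on the hearth while its rear edge is still on the board, then slide it in, always resting on board or hearth and never carried. Push it gently home into the far left corner, square against both the back brick and the left side brick and flat on the hearth, and let go. Do not bump the step, press hard on the soft bricks, tip the pan steeply or upset the brass tube and loose cap set up in it, and leave everything else alone.

Things in the scene. Friction and masses are not known exactly. Their poses are not given: they have to be found in the camera images.
- board: Pale heat-proof soldering board, 200 (x) by 300 (y) by 12 mm thick, fixed on the bench in front of the hearth. Origin: centre of its underside, on the bench; x points away from the robot, towards the hearth; its top is 12 mm above the origin.
- hearth: Pale raised hearth slab, 225 (x) by 300 (y) mm, fixed, 5 to 9 mm beyond the board's far edge, turned up to 0.03 rad from the board, open above and towards the board. Origin: middle of its top front edge (the lip of the step); x into the hearth, y left, z up. Its top is 3 to 6 mm above the board's, different each time: feel for it.
- right_face (a point): Right-hand white brick of the hearth, 110 (x) by 57 (y) by 51 mm high, fixed: middle of the bottom edge of its inner face, 90 mm right of the lip's middle, spanning 30 to 140 mm behind the lip.
- corner (a point): Rough place of the far left inner corner, on the hearth's top: x = 150, y = 76 mm from the lip's middle, in the hearth's axes. The real corner is made by two fixed white bricks, soft, 51 mm high, laid square to the hearth by hand, with no measured pose: the back brick's face is 140 to 160 mm behind the lip (230 mm wide), the left side brick's inner face 66 to 86 mm left (30 to 140 mm behind the lip). Find them by touch or by eye.
- pan: Flat-bottomed square-edged sheet-steel soldering pan, 110 (x) by 100 (y) mm, rim 10 mm high, floor 3 mm thick, 0.29 to 0.45 kg; loose. Origin: centre of its underside; x points from the handle to the front edge, y to the left, z up. Near the rear edge (x = -57 mm) a strap rises to a straight wooden handle, 14 mm wide (y) by 18 mm high, x = -65 to -131 mm, centre line 36 mm above the underside.
- pan_grip (a point): Where to hold the pan: on the centre line of its handle, at x = -95, y = 0, z = 36 mm in the pan's frame.
- pan_nose (a point): Middle of the pan's bottom front edge: x = 55, y = 0, z = 0 mm in the pan's frame.
- pan_heel (a point): Middle of the pan's bottom rear edge: x = -55, y = 0, z = 0 mm in the pan's frame.
- pan_corner (a point): The pan's bottom front left corner: x = 55, y = 50, z = 0 mm in the pan's frame.
- tube: Brass tube 30 mm across and 40 mm high, 0.07 to 0.12 kg, standing loose on the pan's floor. Origin: centre of its foot.
- tube_top (a point): Centre of the tube's top, 40 mm above its foot.
- cap: Brass disc 35 mm across and 4 mm thick, 0.03 kg, lying loose and centred on top of the tube. Origin: centre of its underside.
- charcoal: Black charcoal block 85 by 45 by 30 mm, loose, on the left part of the board; leave alone. Origin: centre of its underside.
- third_hand: Third hand: black weighted round base 48 mm across with a thin steel arm, 61 mm high, loose, on the right part of the board; leave alone. Origin: centre of its underside.
- flux_bottle: White bottle with a green cap, 48 mm across, 105 mm high, loose, left of the hearth; leave alone.
- acid_bottle: White bottle with a white cap, 44 mm across, 140 mm high, loose, left of the hearth; leave alone.
- jar: Glass jar 72 mm across and 100 mm high full of brushes standing up to 190 mm, loose, right of the hearth; leave alone.
- hammer: Hammer 240 mm long lying loose at the right; leave alone.
- mandrel: Steel ring mandrel, a tapered rod on a wooden grip, 290 mm long, lying loose at the left; leave alone.
Mind the look-alikes: they are no part of the job. What is shaped like the pan but orange or turquoise is not meant.

How it is judged:
On the way, in this order (a step that is already met when the one before it is completed fails the run):
1. the pan bridges the step: its front part rests on the hearth, more than 5 mm past the lip, while its rear still rests on the board, for 0.2 s (contact force between pan and hearth above 0.2 N and contact force between pan and board above 0.2 N and x of pan_nose in the frame of hearth above 0.005 m), for 0.2 s.
2. the whole pan is past the lip and lies flat on the hearth (within 2 degrees) (x of pan_heel in the frame of hearth above 0.003 m and contact force between pan and hearth above 0.2 N and angle between pan's own z axis and vertical below 0.035 rad), for 0.1 s.
At the end, for the whole second after the job is handed in: The pan is released at rest, flat on the hearth (within about 1 degree), square to it (within 2 degrees), its front left corner within 2 mm of both the back brick's and the side brick's face; the tube stands upright in it with the cap on top, centred within 4 mm (x of back_brick_c0 in the frame of pan below 0.0855 m and y of side_brick_c0 in the frame of pan below 0.0805 m and angle between the x axis of pan and the x axis of hearth, either way round below 0.035 rad and angle between pan's own z axis and vertical below 0.02 rad and z of pan_nose in the frame of hearth between -0.002 and 0.002 m and horizontal distance between cap and tube_top below 0.004 m and angle between each of tube, cap's own z axis and vertical below 0.05 rad and linear speed of each of pan, tube below 0.01 m/s); the robot touches nothing.
It fails at once if the pan is pressed or bumped against the hearth slab or its step with more than 25 N (contact force between pan and hearth above 25 N).
It fails at once if the pan is pressed against the back brick or the side brick with more than 15 N (contact force between pan and back_brick_c0 above 15 N or contact force between pan and side_brick_c0 above 15 N).
It fails at once if the pan is carried: both its front and its rear edge more than 4 mm above the hearth's top (z of each of pan_nose, pan_heel in the frame of hearth above 0.004 m).
It fails at once if the pan is tipped by more than 10 degrees, the tube falls, or the cap slips off centre by more than 4 mm (angle between pan's own z axis and vertical above 0.175 rad or angle between tube's own z axis and vertical above 0.3 rad or horizontal distance between cap and tube_top above 0.004 m).
It fails at once if a bystander is moved by more than 15 mm (distance of any of charcoal, third_hand, flux_bottle, acid_bottle, jar, hammer, mandrel from where it was at the start of the episode above 0.015 m).
It also fails if it takes over 72 s, if anything falls off the work surface, if the arm or the gripper's body presses on something with over 40 N, if the wrist force passes 120 N, or if a joint passes its speed limit or range.

ROBOT

A 6-joint arm with a two-finger parallel gripper is mounted at the origin on the work surface. World frame = base frame: x ahead of the robot, y to its left, z up, the work surface at z = 0. Lengths are in m, angles in rad, forces in N, time in s.
With the tool pointing down it reaches from about 0.35 to 0.775 m from the base axis. Payload 7.3 kg.
Tool frame: the origin (TCP) lies between the finger pads; the fingertips stand robot.tcp_to_tips ahead of it and the grasp point (between the pads) lies 2 mm behind it (robot.tcp_to_tips is the distance from the TCP to the fingertips, in m); y points along the fingers, x is the direction in which the jaws open and shut, and the axes are right-handed (so a half turn about y gives the same grasp; the last joint's range is limited). The gripper opens to 92 mm and grips with 3 to 60 N. Pads are 19 mm wide; open, the fingers measure 130 mm over their backs; the gripper's body (75 mm by 190 mm) begins 47 mm behind the grasp point.
Start: joints at [-0.146, 0.342, 1.524, -0, 1.275, -0.146], TCP at [0.525, 0, 0.244] pointing down, gripper open.
Joint ranges: [-2.53, 2.53], [-0.77, 2.02], [0.04, 2.7], [-1, 4.14], [0.28, 2.66], [-3.11, 3.11]. Speed limits (rad/s): [2.57, 2.57, 3.14, 3.14, 3.14, 3.14].

INTERFACE

Orientations are given as [roll, pitch, yaw] about the fixed x, y, z axes, in that order (R = Rz(yaw) Ry(pitch) Rx(roll)).
In Python, from cell import status, read_camera, get_calibration, robot gives the robot as it stands.
- The arm moves only by the shell command python3 -m creep 'ROWS' [FORCE]. ROWS is JSON, a list of rows, each an object of numbers: "dx", "dy", "dz": the shift along the tool's x, y, z in m; "rx", "ry", "rz": the turn, a rotation vector about the tool's x, y, z in rad; "gripper": the opening, from 0 (shut) to 1 (fully open). A call has 1 to 20 rows; each row is the pose to reach, as a shift and turn from the pose commanded when the call began, along the tool's axes at that moment; what a row does not reach only later rows make up. A row lasts 1/8 s, in which the tool goes at most 62.5 mm and 10.7 degrees, less where a joint would pass 70% of its speed; a pose out of reach is approached as far as the arm can. A call with a gripper value outside its range is refused whole. The fingers move at their own pace and stop on an object; FORCE is the grip in N (left out, the last holds). Time passes only in rows, so rows that repeat a pose let the fingers close. It gives the time, the measured TCP pose, the force and the opening at its end, in the units of the state.
- status.observe(): the state, without advancing time (a new reading comes with each control period).
- read_camera(name): name is "scene" or "side" or "wrist"; returns (picture, depth): 420x560x3 uint8, red, green, blue; 420x560 float32, m along the optical axis (not along the pixel's ray), 0 where there is no reading.
- get_calibration(name): a dict with "fx", "fy", "cx", "cy" (pixels), "D" ([k1, k2, p1, p2, k3] as OpenCV has them; the pictures are not rectified), "xyz" and "rotation" of the camera in the world; the wrist camera has in their place "mount" (4x4, takes a point from camera to tool coordinates, whose origin is the TCP and whose axes are the tool frame's). Camera axes: x right, y down, z forward; pixel columns grow to the right and rows downward; lengths in m; the calibration is good to about 2 mm. A picture is of the moment at which its call begins: read the wrist's pose just before it. get_calibration takes no time and is no camera call.
- robot.hand_in(): hands the job in, once; it reports no verdict.
The state is a dict: "time": time; "qpos": joint angles; "qvel": joint speeds; "joint_efforts": joint torques, N m; "tool_pos": TCP position; "tool_rot": TCP orientation; "contact_force": force on the tool from outside, world axes, zero at the start; "torque": the same for the moment, N m; "opening": finger opening in m.
Only numpy, scipy, OpenCV 4.12 (cv2) and the standard library are available. Lean on these libraries where they do the work, as an engineer would, in place of code of your own. Each camera call takes 0.05 s, during which the arm holds its last target.

## Working session

There is one attempt and no reset: what is moved stays moved. The work goes in short steps, Python scripts to look and compute and a shell command to move; the robot and the scene stay as the last step left them, time stands still between calls to the robot, and variables do not carry over. Pictures are saved under pics/ and viewed, and the job is handed in when it is done.

```bash
ls; mkdir -p pics; cat > h.py <<'E'
import numpy as np,cv2
from cell import status, read_camera, get_calibration, robot
from scipy.spatial.transform import Rotation as R
def campose(n,st=None):
    c=get_calibration(n)
    K=np.array([[c['fx'],0,c['cx']],[0,c['fy'],c['cy']],[0,0,1]]);D=np.array(c['D'],float)
    if 'mount' in c:
        st=st or status.observe()
        M=np.array(c['mount']); T=np.eye(4);T[:3,:3]=R.from_euler('xyz',st['tool_rot']).as_matrix();T[:3,3]=st['tool_pos'];T=T@M
        return K,D,T[:3,:3],T[:3,3]
    r=np.array(c['rotation'],float)
    r=r if r.shape==(3,3) else R.from_euler('xyz',r).as_matrix()
    return K,D,r,np.array(c['xyz'])
def rays(cp,px):
    K,D,r,t=cp
    u=cv2.undistortPoints(np.array(px,float).reshape(-1,1,2),K,D).reshape(-1,2)
    return np.c_[u,np.ones(len(u))]@r.T
def onz(cp,px,z):
    d=rays(cp,px);t=cp[3];return t+d*((z-t[2])/d[:,2])[:,None]
def proj(cp,P):
    K,D,r,t=cp
    return cv2.projectPoints((np.array(P,float).reshape(-1,3)-t)@r,np.zeros(3),np.zeros(3),K,D)[0].reshape(-1,2)
def cloud(cp,dep):
    h,w=dep.shape;vv,uu=np.mgrid[:h,:w]
    d=rays(cp,np.c_[uu.ravel(),vv.ravel()])
    return (cp[3]+d*dep.reshape(-1,1)).reshape(h,w,3)
E
python3 - <<'E'
from h import *
s=status.observe();print(s, robot.tcp_to_tips)
for n in ['scene','side','wrist']:
    cp=campose(n,s);p,d=read_camera(n);cv2.imwrite(f'pics/{n}0.png',p[:,:,::-1]);np.savez(f'{n}0.npz',p=p,d=d,K=cp[0],D=cp[1],r=cp[2],t=cp[3]);print(n,cp)
E
```

```text
pics
{'time': 0.0, 'qpos': array([-1.45998689e-01,  3.42749184e-01,  1.52501611e+00, -2.06665598e-05,
        1.27537852e+00, -1.45976915e-01]), 'qvel': array([-0.0012021 ,  0.0008987 , -0.00102435, -0.00018389,  0.0012656 ,
        0.00177125]), 'joint_efforts': array([ 7.61924657e-04, -4.31245601e+01, -2.44219762e+01,  7.17750052e-02,
        5.59406646e-02, -1.04314388e-04]), 'tool_pos': array([5.24624497e-01, 7.21458696e-05, 2.43031517e-01]), 'tool_rot': array([-1.57059025e+00,  1.53754136e-03, -1.55831573e-05]), 'contact_force': array([-0.99099819,  0.20091447, -0.46037093]), 'torque': array([0.00091703, 0.04012641, 0.01298247]), 'opening': 0.09173798573210303} 0.017
scene (array([[477.77934618,   0.        , 278.98623774],
       [  0.        , 477.77934618, 201.40444424],
       [  0.        ,   0.        ,   1.        ]]), array([-0.16684771,  0.        ,  0.        ,  0.        ,  0.        ]), array([[ 0.80952492,  0.48634416, -0.32884459],
       [ 0.58708227, -0.6724742 ,  0.45068044],
       [-0.00195371, -0.55789587, -0.82990866]]), array([ 0.94009541, -0.5934318 ,  1.1
[... 202 characters left out ...]
 ,  0.        ,  0.        ,  0.        ]), array([[ 0.90700312, -0.20632961,  0.36711502],
       [-0.42059681, -0.48743272,  0.76518473],
       [ 0.02106361, -0.84843234, -0.52888457]]), array([ 0.14047231, -0.81733549,  0.6237073 ]))
wrist (array([[350.9276437 ,   0.        , 286.49159753],
       [  0.        , 350.9276437 , 204.22011844],
       [  0.        ,   0.        ,   1.        ]]), array([-0.08142216,  0.        ,  0.        ,  0.        ,  0.        ]), array([[ 9.99999573e-01, -1.16765180e-04, -9.16353085e-04],
       [-3.66121686e-04, -9.60838625e-01, -2.77108288e-01],
       [-8.48110839e-04,  2.77108506e-01, -9.60838257e-01]]), array([0.52406989, 0.07471129, 0.38326831]))
```

View pics/scene0.png

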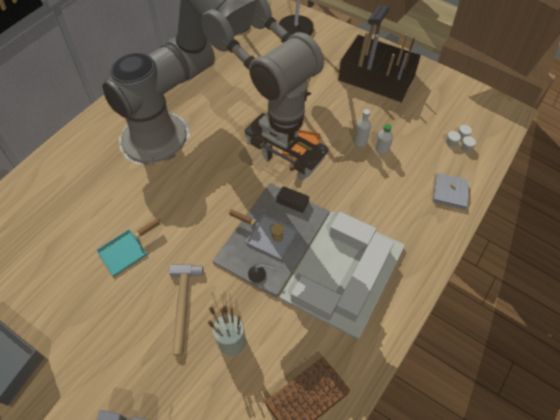

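View pics/side0.png

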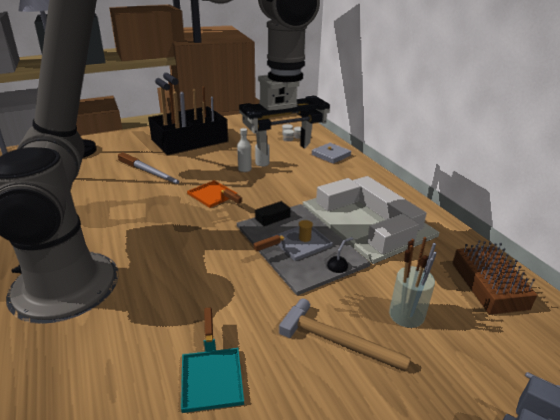

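View pics/wrist0.png

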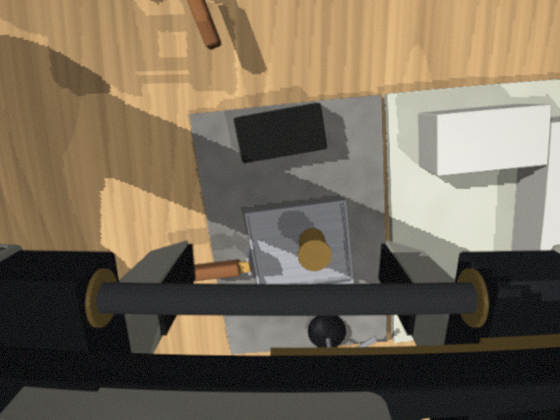

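```bash
python3 - <<'E'
from h import *
for n in ['scene','side','wrist']:
    z=np.load(n+'0.npz');cp=(z['K'],z['D'],z['r'],z['t']);c=cloud(cp,z['d'])
    px={'scene':[(225,255),(265,285),(322,225),(330,240),(290,280),(270,180),(310,210),(278,228),(270,230),(300,290),(240,215),(250,260)],
     'side':[(258,245),(300,235),(330,235),(270,212),(280,260),(305,222),(310,205),(430,230)],
     'wrist':[(200,150),(370,250),(410,220),(480,120),(280,128),(260,230),(340,230),(315,255),(215,272),(535,200),(400,110),(500,145)]}[n]
    for u,v in px: print(n,(u,v),z['p'][v,u],c[v,u].round(4))
    im=z['p']
    cv2.imwrite(f'pics/{n}0z.png',cv2.resize(im[{'scene':slice(170,345),'side':slice(160,310),'wrist':slice(80,380)}[n],{'scene':slice(200,430),'side':slice(220,440),'wrist':slice(160,560)}[n]][:,:,::-1],None,fx={'scene':3.4,'side':3.6,'wrist':2}[n],fy={'scene':3.4,'side':3.6,'wrist':2}[n]))
E
```

```text
scene (225, 255) [126 123 118] [ 0.4697 -0.1971  0.0067]
scene (265, 285) [125 124 119] [ 0.6124 -0.2068  0.0155]
scene (322, 225) [131 130 118] [0.6285 0.039  0.0008]
scene (330, 240) [170 173 161] [0.6774 0.0015 0.0197]
scene (290, 280) [164 165 153] [ 0.6575 -0.159   0.0196]
scene (270, 180) [165 141 105] [0.4169 0.0783 0.0031]
scene (310, 210) [84 83 77] [0.5776 0.0525 0.0157]
scene (278, 228) [113  95  59] [ 0.5538 -0.0689  0.0579]
scene (270, 230) [88 84 78] [ 0.5247 -0.0667  0.0155]
scene (300, 290) [180 179 174] [ 0.7041 -0.1837  0.0644]
scene (240, 215) [129  94  65] [ 0.4459 -0.0961  0.0574]
scene (250, 260) [117 115 110] [ 0.5349 -0.1705  0.0104]
side (258, 245) [75 44 26] [ 0.4172 -0.1053  0.0574]
side (300, 235) [59 44 18] [ 0.5405 -0.0713  0.0284]
side (330, 235) [54 52 52] [ 0.6207 -0.0809  0.0123]
side (270, 212) [15 16 15] [0.5048 0.0313 0.0441]
side (280, 260) [66 65 64] [ 0.464  -0.1227  0.0127]
side (305, 222) [87 63 26] [ 0.1405 -0.8173  0.6237]
side (310, 205) [159 160 149] [0.6365 0.058  0.0193]
side (430, 230) [94 95 88] [ 0.8646 -0.172   0.0188]
wrist (200, 150) [85 82 82] [0.4316 0.0274 0.0106]
wrist (370, 250) [94 90 87] [ 0.6204 -0.0882  0.0097]
wrist (410, 220) [226 227 213] [ 0.6614 -0.0496  0.016 ]
wrist (480, 120) [230 228 221] [0.6988 0.0626 0.0667]
wrist (280, 128) [33 33 31] [0.5175 0.0521 0.0411]
wrist (260, 230) [114 115 120] [ 0.4941 -0.0617  0.0144]
wrist (340, 230) [116 118 120] [ 0.5834 -0.0613  0.0156]
wrist (315, 255) [138 109  58] [ 0.5525 -0.0725  0.0579]
wrist (215, 272) [157 107  69] [ 0.4495 -0.0931  0.0552]
wrist (535, 200) [149 150 145] [ 0.7792 -0.0167  0.0508]
wrist (400, 110) [197 200 184] [0.6403 0.0693 0.0154]
wrist (500, 145) [228 227 221] [0.7209 0.0405 0.0675]
```

```bash
python3 -m creep '[{"dy":-0.05,"dz":0,"ry":0.18},{"dy":-0.08,"ry":0.36},{"dy":-0.08,"ry":0.54},{"dy":-0.08,"ry":0.72},{"dy":-0.08,"ry":0.9},{"dy":-0.08,"ry":1.08},{"dy":-0.08,"ry":1.26},{"dy":-0.08,"ry":1.44},{"dy":-0.08,"ry":1.57},{"dy":-0.08,"ry":1.57},{"dy":-0.08,"ry":1.57}]'
python3 - <<'E'
from h import *
for n in ['wrist','side']:
    s=status.observe();cp=campose(n,s);p,d=read_camera(n);cv2.imwrite(f'pics/{n}1.png',p[:,:,::-1]);np.savez(f'{n}1.npz',p=p,d=d,K=cp[0],D=cp[1],r=cp[2],t=cp[3])
print(s['tool_pos'],s['tool_rot'])
E
```

```text
[5.24791465e-01 5.57624721e-05 2.43336742e-01] [-1.57067899e+00  8.53865706e-04  3.59555378e-05]invalid input at $[0]: expected keys dx, dy, dz, rx, ry, rz, gripper
```

```bash
python3 -m creep '[{"dx":0,"dy":-0.03,"dz":-0.02,"rx":0,"ry":0.18,"rz":0,"gripper":1},{"dx":0,"dy":-0.06,"dz":-0.04,"rx":0,"ry":0.36,"rz":0,"gripper":1},{"dx":0,"dy":-0.08,"dz":-0.05,"rx":0,"ry":0.54,"rz":0,"gripper":1},{"dx":0,"dy":-0.08,"dz":-0.05,"rx":0,"ry":0.72,"rz":0,"gripper":1},{"dx":0,"dy":-0.08,"dz":-0.05,"rx":0,"ry":0.9,"rz":0,"gripper":1},{"dx":0,"dy":-0.08,"dz":-0.05,"rx":0,"ry":1.08,"rz":0,"gripper":1},{"dx":0,"dy":-0.08,"dz":-0.05,"rx":0,"ry":1.26,"rz":0,"gripper":1},{"dx":0,"dy":-0.08,"dz":-0.05,"rx":0,"ry":1.44,"rz":0,"gripper":1},{"dx":0,"dy":-0.08,"dz":-0.05,"rx":0,"ry":1.57,"rz":0,"gripper":1},{"dx":0,"dy":-0.08,"dz":-0.05,"rx":0,"ry":1.57,"rz":0,"gripper":1},{"dx":0,"dy":-0.08,"dz":-0.05,"rx":0,"ry":1.57,"rz":0,"gripper":1}]'
python3 - <<'E'
from h import *
for n in ['wrist','side']:
    s=status.observe();cp=campose(n,s);p,d=read_camera(n);cv2.imwrite(f'pics/{n}1.png',p[:,:,::-1]);np.savez(f'{n}1.npz',p=p,d=d,K=cp[0],D=cp[1],r=cp[2],t=cp[3])
print(s['tool_pos'],s['tool_rot'])
E
```

```text
time: 1.62
tool_pos: [0.525, -0.05, 0.3237]
tool_rot: [-1.571, 0.0, -1.568]
contact_force: [0.0, 0.6, -0.2]
opening: 0.0918
[ 0.52497037 -0.04996432  0.32367203] [-1.57088568e+00  2.73895001e-05 -1.56790707e+00]
```

View pics/wrist1.png

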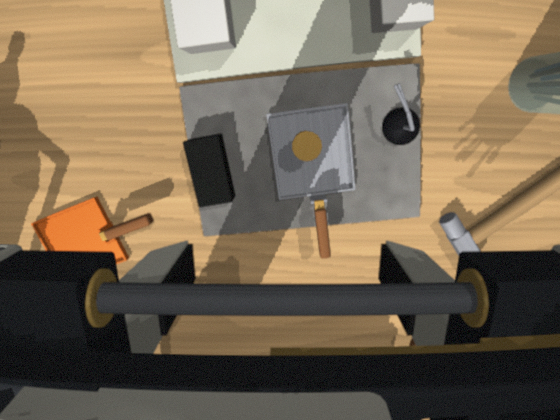

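View pics/side0z.png

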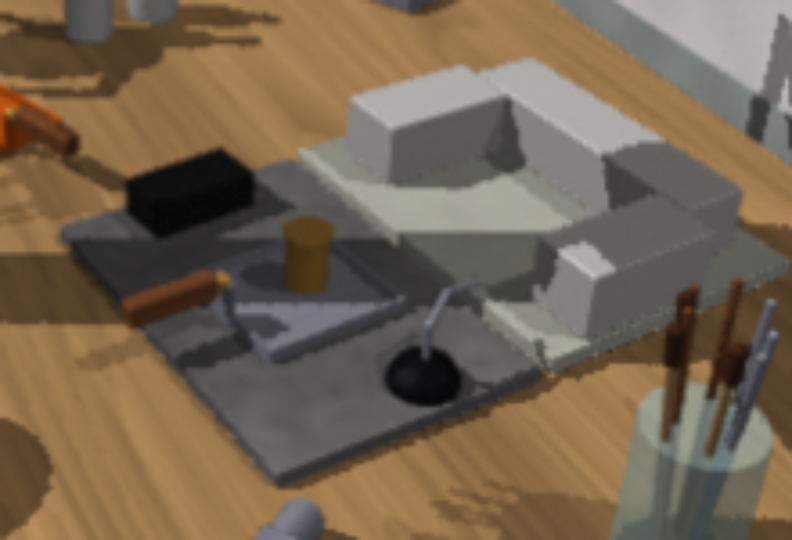

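View pics/wrist0z.png

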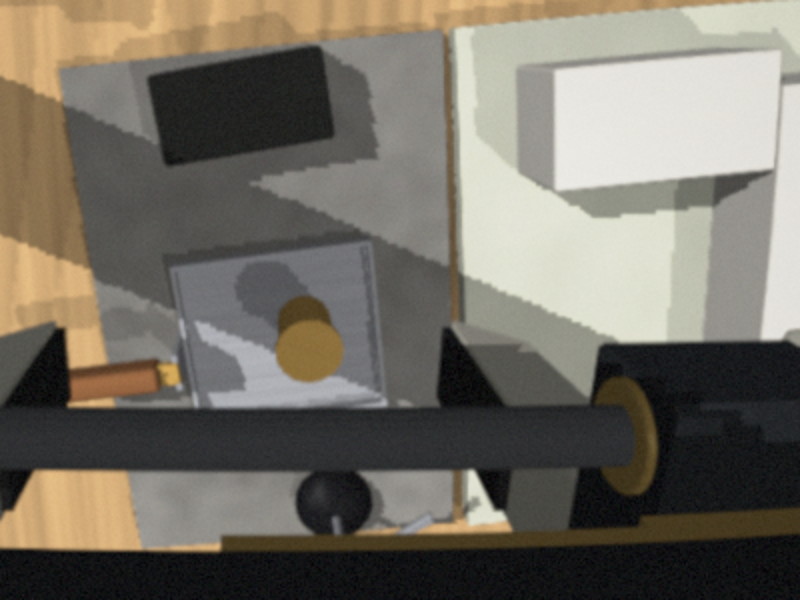

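```bash
python3 -m creep '[{"dx":0,"dy":0,"dz":0.06,"rx":0,"ry":0,"rz":0,"gripper":1},{"dx":0,"dy":0.02,"dz":0.11,"rx":0,"ry":0,"rz":0,"gripper":1},{"dx":0,"dy":0.04,"dz":0.13,"rx":0,"ry":0,"rz":0,"gripper":1},{"dx":0,"dy":0.04,"dz":0.13,"rx":0,"ry":0,"rz":0,"gripper":1},{"dx":0,"dy":0.04,"dz":0.13,"rx":0,"ry":0,"rz":0,"gripper":1}]'
python3 - <<'E'
from h import *
for n in ['wrist']:
    s=status.observe();cp=campose(n,s);p,d=read_camera(n);cv2.imwrite(f'pics/{n}2.png',cv2.resize(p,(800,600))[:,:,::-1]);np.savez(f'{n}2.npz',p=p,d=d,K=cp[0],D=cp[1],r=cp[2],t=cp[3])
print(s['tool_pos'],s['tool_rot'])
E
```

```text
time: 2.35
tool_pos: [0.6546, -0.0499, 0.2846]
tool_rot: [-1.57, -0.0, -1.57]
contact_force: [-0.6, -0.4, 0.8]
opening: 0.0916
[ 0.65461928 -0.04989669  0.28460315] [-1.57021382e+00 -1.89122620e-04 -1.56950764e+00]
```

View pics/wrist2.png

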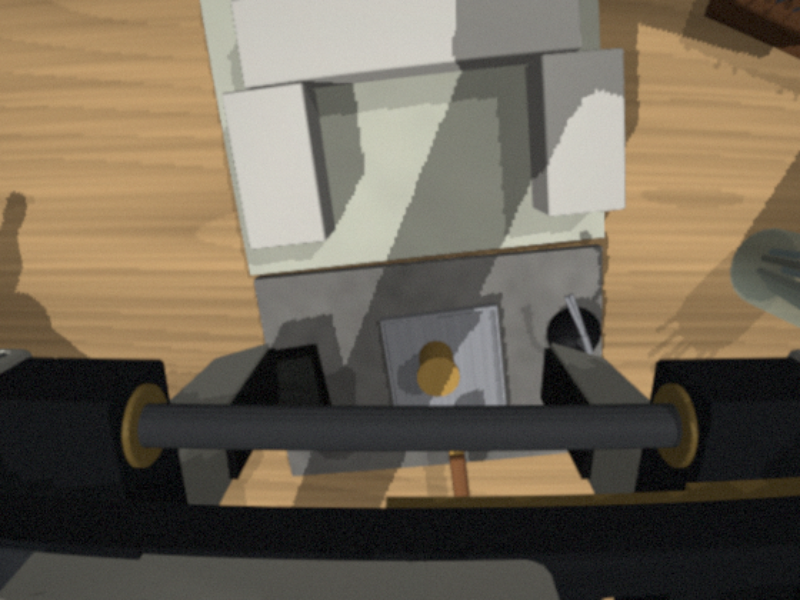

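```bash
cat > m.py <<'E'
from h import *
z=np.load('wrist2.npz');cp=(z['K'],z['D'],z['r'],z['t']);c=cloud(cp,z['d']);p=z['p'].astype(int)
def show(name,P,ax):
    # line fit: returns centroid, dir
    vx,vy,x0,y0=cv2.fitLine(P[:,:2].astype(np.float32),cv2.DIST_HUBER,0,0.01,0.01).ravel()
    if (vx if ax=='x' else vy)<0: vx,vy=-vx,-vy
    res=(P[:,0]-x0)*-vy+(P[:,1]-y0)*vx
    print(name,len(P),'pt',round(float(x0),4),round(float(y0),4),'angle from',ax,round(float(np.arctan2(vy,vx) if ax=='x' else np.arctan2(-vx,vy)),4),'std',res.std().round(4));return x0,y0,vx,vy
X,Y,Z=c[...,0],c[...,1],c[...,2]
V,U=np.mgrid[:420,:560]
def box(u0,u1,v0,v1): # in 800 coords
    return (U*800/560>u0)&(U*800/560<u1)&(V*600/420>v0)&(V*600/420<v1)
h=box(380,500,120,230);print('hearth z',np.median(Z[h]),Z[h].std());
A=np.c_[X[h],Y[h],np.ones(h.sum())];print(np.linalg.lstsq(A,Z[h],rcond=None)[0])
b=box(280,350,290,335)|box(400,560,265,300);print('board z',np.median(Z[b]))
t=box(245,295,100,240);print('side top',np.median(Z[t]))
f=box(295,345,95,235)&(Z>0.025)&(Z<0.055);print('side face');show('side',c[f],'x')
f=box(320,525,55,100)&(Z>0.025)&(Z<0.055);show('back',c[f],'y')
f=box(520,560,70,205)&(Z>0.025)&(Z<0.055);show('right',c[f],'x')
# lip from colour: per column transition
pts=[]
for u in range(185,415,6):
    col=p[150:215,u].sum(1); g=np.diff(col.astype(float)); # pale above->brown->grey
    sat=p[150:215,u,0]-p[150:215,u,2]
    k=np.argmax(sat); # gap colour brown
    # hearth edge: first row where drop below half between pale & dark
    pale=np.median(col[:8]);e=np.where(col<0.8*pale)[0]
    pts.append((u,150+k,150+(e[0] if len(e) else -1)))
print(pts)
E
python3 m.py
```

```text
hearth z 0.015930963395588832 0.025189695413991294
[ 0.05247758  0.05019323 -0.01592659]
board z 0.011215843650646679
side top 0.06698748119381914
side face
side 470 pt 0.7179 0.0166 angle from x 0.1049 std 0.0003
back 615 pt 0.7837 -0.0586 angle from y 0.1091 std 0.0002
right 641 pt 0.7369 -0.1436 angle from x 0.1112 std 0.0003
[(185, np.int64(192), np.int64(191)), (191, np.int64(191), np.int64(191)), (197, np.int64(191), np.int64(174)), (203, np.int64(190), np.int64(189)), (209, np.int64(190), np.int64(172)), (215, np.int64(189), np.int64(171)), (221, np.int64(188), np.int64(169)), (227, np.int64(188), np.int64(189)), (233, np.int64(187), np.int64(188)), (239, np.int64(187), np.int64(150)), (245, np.int64(186), np.int64(185)), (251, np.int64(185), np.int64(184)), (257, np.int64(185), np.int64(184)), (263, np.int64(184), np.int64(183)), (269, np.int64(183), np.int64(182)), (275, np.int64(183), np.int64(171)), (281, np.int64(182), np.int64(156)), (287, np.int64(181), np.int64(180)), (293, np.int64(181), np.int64(180)), (299, np.int64(180), np.int64(179)), (305, np.int64(180), np.int64(178)), (311, np.int64(179), np.int64(178)), (317, np.int64(178), np.int64(177)), (323, np.int64(178), np.int64(177)), (329, np.int64(177), np.int64(176)), (335, np.int64(176), np.int64(175)), (341, np.int64(176), np.int64(175)), (347, np.int64(175), np.int64(174)), (353, np.int64(175), np.int64(174)), (359, np.int64(174), np.int64(150)), (365, np.int64(174), np.int64(172)), (371, np.int64(173), np.int64(172)), (377, np.int64(172), np.int64(171)), (383, np.int64(172), np.int64(170)), (389, np.int64(171), np.int64(170)), (395, np.int64(171), np.int64(169)), (401, np.int64(171), np.int64(168)), (407, np.int64(170), np.int64(163)), (413, np.int64(170), np.int64(164))]
```

```bash
cat > m2.py <<'E'
exec(open('m.py').read().split('# lip')[0])
px=[];
for u in range(185,415,6):
    sat=p[150:215,u,0]-p[150:215,u,2]; px.append((u,150+np.argmax(sat)))
L=onz(cp,px,0.014); show('lip(gap)',L[3:-6],'y'); print('lip ends',L[0],L[-6])
ok=h&(z['d']>0);print('hearth z',np.median(Z[ok]),Z[ok].std(),np.linalg.lstsq(np.c_[X[ok]-.7,Y[ok]+.05,np.ones(ok.sum())],Z[ok],rcond=None)[0])
z=np.load('wrist1.npz');cp=(z['K'],z['D'],z['r'],z['t']);c=cloud(cp,z['d']);p=z['p'].astype(int)
X,Y,Z=c[...,0],c[...,1],c[...,2]
bb=lambda u0,u1,v0,v1:(U>u0)&(U<u1)&(V>v0)&(V<v1)&(z['d']>0)
print('board z',np.median(Z[bb(240,260,100,180)]),np.median(Z[bb(230,380,205,215)]),np.median(Z[bb(220,380,85,100)]),'hearth',np.median(Z[bb(250,360,20,60)]))
print('floor z',np.median(Z[bb(330,345,120,180)]))
# handle: orange-brown mask with high z
m=bb(305,345,205,262)&(Z>0.045)&(Z<0.075);print('handle z',np.median(Z[m]));H=c[m];r=show('handle',H,'x')
s=(H[:,:2]-[r[0],r[1]])@[r[2],r[3]];w=(H[:,:2]-[r[0],r[1]])@[-r[3],r[2]];print('ends',s.min(),s.max(),'w',np.percentile(w,[2,98]))
# rim: points z 0.018..0.026 in pan zone
m=bb(255,365,95,205)&(Z>0.0185)&(Z<0.026);P=c[m];print(m.sum());print(cv2.minAreaRect(P[:,:2].astype(np.float32)*1000))
# colour segmentation of pan
m=(bb(255,365,95,205)&(p[...,2]>=p[...,0]+3)).astype(np.uint8);m=cv2.morphologyEx(m,cv2.MORPH_CLOSE,np.ones((5,5)));m=cv2.morphologyEx(m,cv2.MORPH_OPEN,np.ones((5,5)))
cs=max(cv2.findContours(m,0,cv2.CHAIN_APPROX_NONE)[0],key=cv2.contourArea)
W=onz(cp,cs.reshape(-1,2),0.022);rr=cv2.minAreaRect(W[:,:2].astype(np.float32)*1000);print('pan colour rect',rr)
# tube cap
m=bb(285,330,125,170)&(Z>0.05);print('cap',c[m].mean(0),np.median(Z[m]),np.ptp(c[m],0))
m=bb(375,430,75,150)&(Z>0.02);print('third hand', c[m].min(0),c[m].max(0))
m=bb(175,245,120,215)&(Z>0.035);print('charcoal',cv2.minAreaRect(c[m][:,:2].astype(np.float32)*1000))
im=z['p'].copy();cv2.drawContours(im,[cs],-1,(255,0,0),1);cv2.imwrite('pics/pan1.png',cv2.resize(im[60:280,160:460],None,fx=2.6,fy=2.6)[:,:,::-1])
E
python3 m2.py
```

```text
hearth z 0.015930963395588832 0.025189695413991294
[ 0.05247758  0.05019323 -0.01592659]
board z 0.011215843650646679
side top 0.06698748119381914
side face
side 470 pt 0.7179 0.0166 angle from x 0.1049 std 0.0003
back 615 pt 0.7837 -0.0586 angle from y 0.1091 std 0.0002
right 641 pt 0.7369 -0.1436 angle from x 0.1112 std 0.0003
lip(gap) 30 pt 0.6392 -0.054 angle from y 0.1068 std 0.0004
lip ends [0.62583952 0.07321432 0.014     ] [ 0.65068367 -0.1653582   0.014     ]
hearth z 0.01592541839064268 0.000831909276926507 [3.42041966e-04 5.26792611e-05 1.59312414e-02]
board z 0.0112712263077685 0.011333845721825664 0.011290603277295003 hearth 0.016009571705991543
floor z 0.014155678193493754
handle z 0.05582086365553551
handle 603 pt 0.4455 -0.0946 angle from x 0.1406 std 0.0041
ends -0.035895118426606 0.03357672999292733 w [-0.00697484  0.00668594]
726
((539.013916015625, -82.03376007080078), (111.76688385009766, 100.4234619140625), 7.947134494781494)
pan colour rect ((537.028564453125, -82.10116577148438), (114.60926818847656, 101.17984008789062), 7.6037917137146)
cap [ 0.55220943 -0.07306424  0.05818508] 0.058127085934098266 [0.0345986  0.03353558 0.00543468]
third hand [ 0.55104437 -0.21627601  0.02000268] [ 0.62275307 -0.16821279  0.07223426]
charcoal ((517.9467163085938, 47.199249267578125), (85.5949478149414, 45.59946060180664), 9.407913208007812)
```

```bash
echo
python3 -m creep '[{"dx":0.01,"dy":0,"dz":-0.05,"rx":0,"ry":-0.04,"rz":0,"gripper":1},{"dx":0.025,"dy":0.03,"dz":-0.1,"rx":0,"ry":-0.08,"rz":0,"gripper":1},{"dx":0.04,"dy":0.07,"dz":-0.15,"rx":0,"ry":-0.12,"rz":0,"gripper":1},{"dx":0.0454,"dy":0.11,"dz":-0.2,"rx":0,"ry":-0.139,"rz":0,"gripper":1},{"dx":0.0454,"dy":0.14,"dz":-0.2096,"rx":0,"ry":-0.139,"rz":0,"gripper":1},{"dx":0.0454,"dy":0.15,"dz":-0.2096,"rx":0,"ry":-0.139,"rz":0,"gripper":1},{"dx":0.0454,"dy":0.15,"dz":-0.2096,"rx":0,"ry":-0.139,"rz":0,"gripper":1},{"dx":0.0454,"dy":0.15,"dz":-0.2096,"rx":0,"ry":-0.139,"rz":0,"gripper":1}]'
python3 - <<'E'
from h import *
for n in ['wrist']:
    s=status.observe();cp=campose(n,s);p,d=read_camera(n);cv2.imwrite(f'pics/{n}3.png',cv2.resize(p,(800,600))[:,:,::-1]);np.savez(f'{n}3.npz',p=p,d=d,K=cp[0],D=cp[1],r=cp[2],t=cp[3])
print(s['tool_pos'],s['tool_rot'],s['contact_force'])
E
```

```text
time: 3.4
tool_pos: [0.4471, -0.0958, 0.1351]
tool_rot: [-1.568, -0.002, -1.43]
contact_force: [0.5, 0.0, -0.2]
opening: 0.0917
[ 0.44708813 -0.09578019  0.13511432] [-1.56787297 -0.00159588 -1.43049105] [ 0.4938339   0.04478578 -0.1736291 ]
```

View pics/wrist3.png

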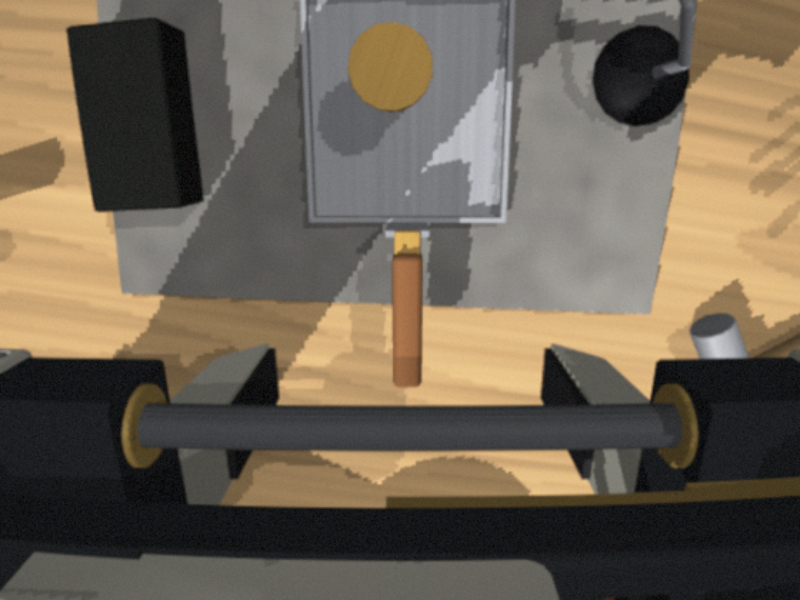

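```bash
python3 -m creep '[{"dx":0,"dy":0.02,"dz":0,"rx":0,"ry":0,"rz":0,"gripper":1},{"dx":0,"dy":0.045,"dz":0,"rx":0,"ry":0,"rz":0,"gripper":1},{"dx":0,"dy":0.065,"dz":0,"rx":0,"ry":0,"rz":0,"gripper":1},{"dx":0,"dy":0.08,"dz":0,"rx":0,"ry":0,"rz":0,"gripper":1},{"dx":0,"dy":0.088,"dz":0,"rx":0,"ry":0,"rz":0,"gripper":1},{"dx":0,"dy":0.088,"dz":0,"rx":0,"ry":0,"rz":0,"gripper":0.5},{"dx":0,"dy":0.088,"dz":0,"rx":0,"ry":0,"rz":0,"gripper":0.3},{"dx":0,"dy":0.088,"dz":0,"rx":0,"ry":0,"rz":0,"gripper":0.25},{"dx":0,"dy":0.088,"dz":0,"rx":0,"ry":0,"rz":0,"gripper":0.22}]' 20
python3 - <<'E'
from h import *
s=status.observe();print(s['tool_pos'],s['tool_rot'],s['contact_force'],s['opening'])
E
```

```text
time: 4.58
tool_pos: [0.4457, -0.0955, 0.0461]
tool_rot: [-1.57, -0.0, -1.431]
contact_force: [-0.4, -0.5, 0.8]
opening: 0.0566
[ 0.44567339 -0.09552394  0.0460841 ] [-1.57005595e+00 -3.81602115e-04 -1.43104071e+00] [-0.40012892 -0.51565512  0.81838796] 0.05659828330896404
```

```bash
python3 -m creep '[{"dx":0,"dy":0,"dz":0,"rx":0,"ry":0,"rz":0,"gripper":0.3},{"dx":0,"dy":0,"dz":0,"rx":0,"ry":0,"rz":0,"gripper":0.2},{"dx":0,"dy":0,"dz":0,"rx":0,"ry":0,"rz":0,"gripper":0.17},{"dx":0,"dy":0,"dz":0,"rx":0,"ry":0,"rz":0,"gripper":0.15},{"dx":0,"dy":0,"dz":0,"rx":0,"ry":0,"rz":0,"gripper":0.1},{"dx":0,"dy":0,"dz":0,"rx":0,"ry":0,"rz":0,"gripper":0.05},{"dx":0,"dy":0,"dz":0,"rx":0,"ry":0,"rz":0,"gripper":0},{"dx":0,"dy":0,"dz":0,"rx":0,"ry":0,"rz":0,"gripper":0}]' 10
python3 -m creep '[{"dx":0,"dy":0,"dz":0,"rx":0,"ry":0,"rz":0,"gripper":0},{"dx":0,"dy":0,"dz":0,"rx":0,"ry":0,"rz":0,"gripper":0},{"dx":0,"dy":0,"dz":0,"rx":0,"ry":0,"rz":0,"gripper":0},{"dx":0,"dy":0,"dz":0,"rx":0,"ry":0,"rz":0,"gripper":0}]' 40
python3 - <<'E'
from h import *
for n in ['wrist']:
    s=status.observe();cp=campose(n,s);p,d=read_camera(n);cv2.imwrite(f'pics/{n}4.png',cv2.resize(p,(800,600))[:,:,::-1]);np.savez(f'{n}4.npz',p=p,d=d,K=cp[0],D=cp[1],r=cp[2],t=cp[3])
print(s['tool_pos'],s['tool_rot'],s['contact_force'],s['torque'],s['opening'])
E
```

```text
time: 5.58
tool_pos: [0.4454, -0.0954, 0.0457]
tool_rot: [-1.571, 0.0, -1.431]
contact_force: [0.1, 0.6, -0.2]
opening: 0.0137
time: 6.08
tool_pos: [0.4454, -0.0954, 0.0457]
tool_rot: [-1.571, 0.0, -1.431]
contact_force: [-0.4, 0.8, -0.6]
opening: 0.0134
[ 0.44544789 -0.09543699  0.04571813] [-1.57077006e+00  3.88915697e-05 -1.43105005e+00] [-0.41453064  0.82857741 -0.63696747] [0.12571481 0.12770121 0.11289158] 0.013369365523606971
```

View pics/wrist4.png

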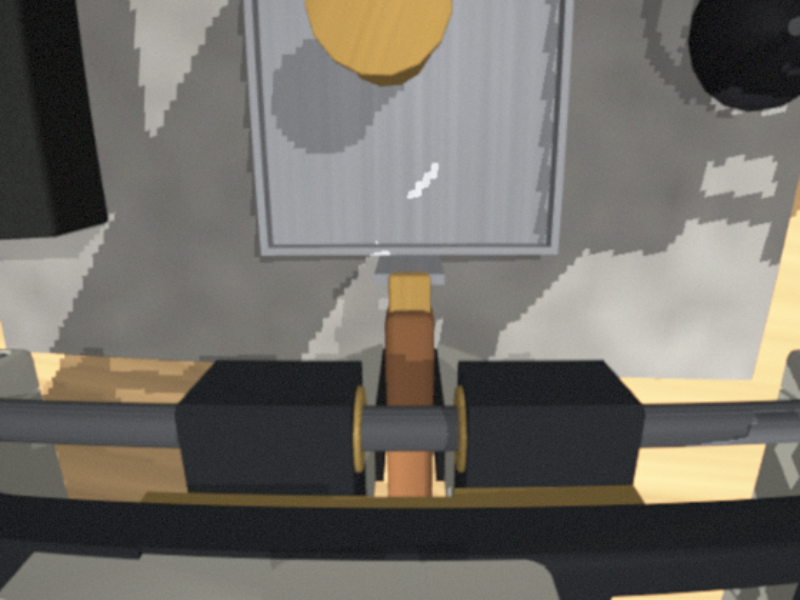

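```bash
python3 - <<'E'
from h import *
z=np.load('wrist4.npz');cp=(z['K'],z['D'],z['r'],z['t'])
s=0.7
P=onz(cp,[(262*s,256*s),(558*s,253*s),(246*s,5*s),(573*s,5*s)],0.0215);print(P.round(4))
d=P[0]-P[1];print('rear width',np.linalg.norm(d),'yaw',np.arctan2(-d[0],d[1]));m=(P[0]+P[1])/2
e=np.array([np.cos(.14),np.sin(.14)]);g=np.array([.4454,-.0954]);print('rear edge ahead of tcp',(m[:2]-g)@e,'lat',(m[:2]-g)@[-e[1],e[0]])
for a,b in((P[0],P[2]),(P[1],P[3])): v=b-a;print(np.arctan2(v[1],v[0]))
E
```

```text
[[ 0.4774 -0.0409  0.0215]
 [ 0.4923 -0.1394  0.0215]
 [ 0.5546 -0.0302  0.0215]
 [ 0.5683 -0.1283  0.0215]]
rear width 0.09967613463366547 yaw 0.1497829215045362
rear edge ahead of tcp 0.03979515370441639 lat -0.0003165671341989388
0.13735604292557532
0.1450470235989711
```

```bash
python3 -m creep '[{"dx":0,"dy":0.0004,"dz":-0.0004,"rx":0.01,"ry":0,"rz":0,"gripper":0},{"dx":0,"dy":0.0009,"dz":-0.0008,"rx":0.022,"ry":0,"rz":0,"gripper":0},{"dx":0,"dy":0.0014,"dz":-0.0012,"rx":0.035,"ry":0,"rz":0,"gripper":0},{"dx":0,"dy":0.0019,"dz":-0.0016,"rx":0.048,"ry":0,"rz":0,"gripper":0},{"dx":0,"dy":0.0024,"dz":-0.002,"rx":0.06,"ry":0,"rz":0,"gripper":0},{"dx":0,"dy":0.0027,"dz":-0.0023,"rx":0.068,"ry":0,"rz":0,"gripper":0},{"dx":0,"dy":0.0027,"dz":-0.0023,"rx":0.068,"ry":0,"rz":0,"gripper":0},{"dx":0,"dy":0.0027,"dz":-0.0023,"rx":0.068,"ry":0,"rz":0,"gripper":0}]'
cat > look.py <<'E'
import sys
from h import *
n=sys.argv[1]
s=status.observe();cp=campose(n,s);p,d=read_camera(n);cv2.imwrite(f'pics/{sys.argv[2]}.png',cv2.resize(p,(800,600))[:,:,::-1]);np.savez(f'{sys.argv[2]}.npz',p=p,d=d,K=cp[0],D=cp[1],r=cp[2],t=cp[3])
print(s['tool_pos'].round(4),s['tool_rot'].round(4),s['contact_force'].round(2),s['torque'].round(2),s['opening'].round(4),s['time'])
c=cloud(cp,d);p=p.astype(int)
if n=='wrist' :
    m=np.zeros(d.shape,bool);m[5:150,190:370]=True;m&=(p[...,2]>=p[...,0]+2)&(d>0)&(c[...,2]<.04)
    P=c[m];k=np.linalg.lstsq(np.c_[P[:,:2]-P[:,:2].mean(0),np.ones(len(P))],P[:,2],rcond=None)[0]
    r=P[:,2]-np.c_[P[:,:2]-P[:,:2].mean(0),np.ones(len(P))]@k;g=abs(r)<.0015
    k=np.linalg.lstsq(np.c_[P[g,:2]-P[g,:2].mean(0),np.ones(g.sum())],P[g,2],rcond=None)[0];print('floor slope',k.round(4),g.sum(),len(P))
E
python3 look.py wrist w5
```

```text
time: 7.12
tool_pos: [0.4432, -0.0958, 0.043]
tool_rot: [-1.503, -0.0, -1.431]
contact_force: [0.6, 0.4, -0.5]
opening: 0.0134Traceback (most recent call last):
  File "look.py", line 5, in <module>
    print(s['tool_pos'].round(4),s['tool_rot'].round(4),s['contact_force'].round(2),s['torque'].round(2),s['opening'].round(4),s['time'])
                                                                                                         ^^^^^^^^^^^^^^^^^^
AttributeError: 'float' object has no attribute 'round'
```

View pics/w5.png

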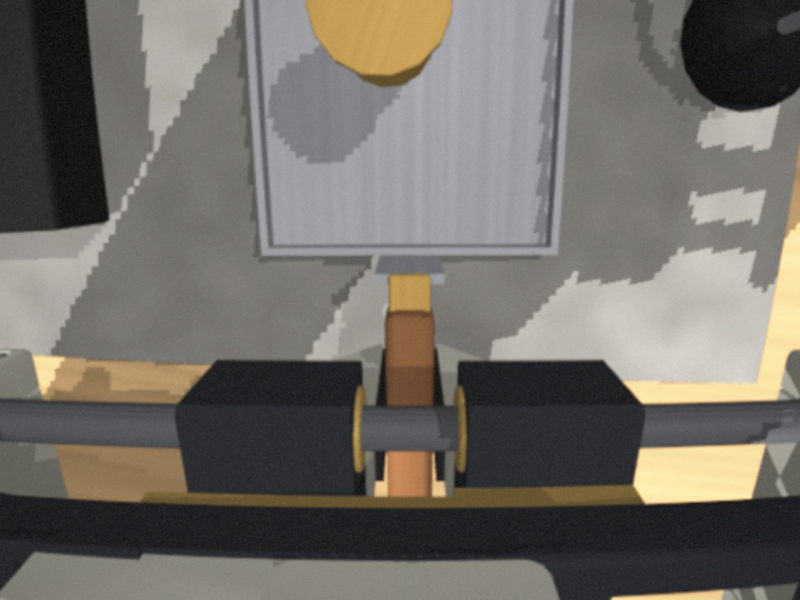

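```bash
sed -i "s/s\['opening'\].round(4)/round(s['opening'],4)/;s/,s\['time'\])/,round(s['time'],2))/" look.py; sed -n 5p look.py; python3 look.py wrist w6; python3 look.py side s6; python3 - <<'E'
from h import *
z=np.load('s6.npz');im=z['p'][150:310,220:440,::-1];cv2.imwrite('pics/s6z.png',cv2.resize(im,None,fx=3.6,fy=3.6))
E
```

```text
print(s['tool_pos'].round(4),s['tool_rot'].round(4),s['contact_force'].round(2),s['torque'].round(2),round(s['opening'],4),round(s['time'],2))
[ 0.4432 -0.0958  0.0431] [-1.5028e+00 -1.0000e-04 -1.4309e+00] [1.41 0.76 0.86] [0.16 0.14 0.03] 0.0135 7.17
floor slope [0.0624 0.0088 0.0168] 21125 21681
[ 0.4432 -0.0958  0.043 ] [-1.5028e+00 -1.0000e-04 -1.4310e+00] [ 0.74 -0.03  1.47] [0.13 0.15 0.04] 0.0134 7.22
```

View pics/s6z.png

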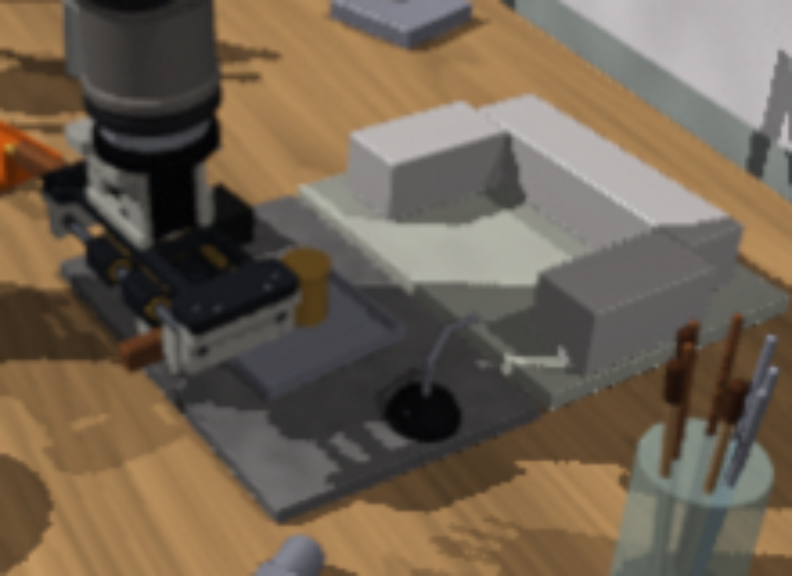

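```bash
python3 -m creep '[{"dx":-0.0005,"dy":0.0003,"dz":0.001,"rx":0.004,"ry":0.001,"rz":0,"gripper":0},{"dx":-0.0015,"dy":0.0006,"dz":0.004,"rx":0.008,"ry":0.002,"rz":-0.0001,"gripper":0},{"dx":-0.0031,"dy":0.0009,"dz":0.009,"rx":0.008,"ry":0.004,"rz":-0.0003,"gripper":0},{"dx":-0.005,"dy":0.0013,"dz":0.0145,"rx":0.008,"ry":0.006,"rz":-0.0004,"gripper":0},{"dx":-0.0069,"dy":0.0017,"dz":0.02,"rx":0.008,"ry":0.008,"rz":-0.0006,"gripper":0},{"dx":-0.0088,"dy":0.002,"dz":0.0255,"rx":0.008,"ry":0.0105,"rz":-0.0008,"gripper":0},{"dx":-0.0107,"dy":0.0024,"dz":0.031,"rx":0.008,"ry":0.013,"rz":-0.0009,"gripper":0},{"dx":-0.0126,"dy":0.0028,"dz":0.0365,"rx":0.008,"ry":0.015,"rz":-0.0011,"gripper":0},{"dx":-0.0138,"dy":0.003,"dz":0.04,"rx":0.008,"ry":0.017,"rz":-0.0012,"gripper":0},{"dx":-0.0141,"dy":0.0031,"dz":0.0409,"rx":0.008,"ry":0.017,"rz":-0.0012,"gripper":0},{"dx":-0.0141,"dy":0.0031,"dz":0.0409,"rx":0.008,"ry":0.017,"rz":-0.0012,"gripper":0}]'
python3 look.py wrist w7; python3 look.py side s7; python3 - <<'E'
from h import *
z=np.load('s7.npz');im=z['p'][190:280,250:370,::-1];cv2.imwrite('pics/s7z.png',cv2.resize(im,None,fx=6.6,fy=6.6))
cp=(z['K'],z['D'],z['r'],z['t']);c=cloud(cp,z['d'])
E
```

```text
time: 8.65
tool_pos: [0.4806, -0.0761, 0.0427]
tool_rot: [-1.497, 0.001, -1.448]
contact_force: [-5.1, -1.2, 6.8]
opening: 0.0137
[ 0.4806 -0.0761  0.0427] [-1.4972e+00  6.0000e-04 -1.4479e+00] [-5.11 -1.18  6.83] [-0.22  0.98 -0.07] 0.0137 8.65
floor slope [0.0692 0.0084 0.017 ] 21158 21702
[ 0.4806 -0.0761  0.0427] [-1.4972e+00  6.0000e-04 -1.4480e+00] [-4.73 -1.65  6.48] [-0.27  0.95 -0.14] 0.0139 8.7
```

View pics/s7z.png

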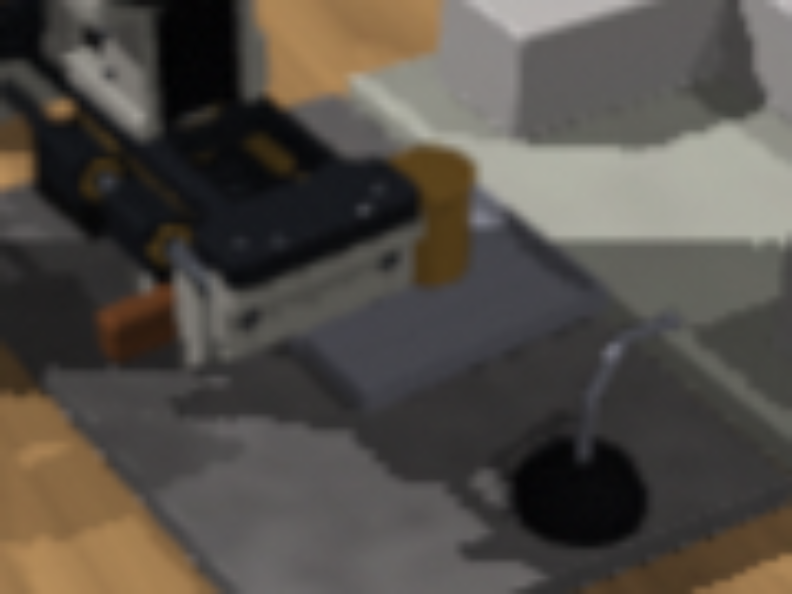

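View pics/w7.png

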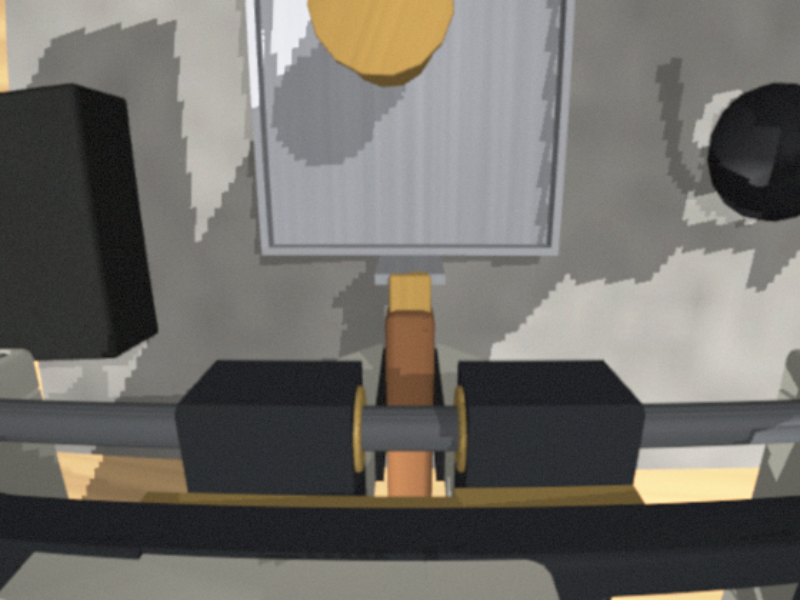

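```bash
python3 -m creep '[{"dx":-0.0005,"dy":-0.0003,"dz":0.0015,"rx":0,"ry":0.001,"rz":0,"gripper":0},{"dx":-0.0017,"dy":0,"dz":0.0055,"rx":0,"ry":0.003,"rz":-0.0002,"gripper":0},{"dx":-0.0032,"dy":0.0004,"dz":0.0105,"rx":0,"ry":0.005,"rz":-0.0004,"gripper":0},{"dx":-0.0047,"dy":0.0008,"dz":0.0155,"rx":0,"ry":0.007,"rz":-0.0005,"gripper":0},{"dx":-0.0063,"dy":0.0011,"dz":0.0205,"rx":0,"ry":0.009,"rz":-0.0007,"gripper":0},{"dx":-0.0078,"dy":0.0015,"dz":0.0255,"rx":0,"ry":0.011,"rz":-0.0008,"gripper":0},{"dx":-0.0093,"dy":0.0019,"dz":0.0305,"rx":0,"ry":0.013,"rz":-0.001,"gripper":0},{"dx":-0.0105,"dy":0.0021,"dz":0.0345,"rx":0,"ry":0.0145,"rz":-0.0011,"gripper":0},{"dx":-0.011,"dy":0.0022,"dz":0.0361,"rx":0,"ry":0.015,"rz":-0.0011,"gripper":0},{"dx":-0.011,"dy":0.0022,"dz":0.0361,"rx":0,"ry":0.015,"rz":-0.0011,"gripper":0}]'
python3 look.py wrist w8; python3 look.py side s8; python3 - <<'E'
from h import *
z=np.load('s8.npz');im=z['p'][180:270,260:380,::-1];cv2.imwrite('pics/s8z.png',cv2.resize(im,None,fx=6.6,fy=6.6))
E
```

```text
time: 10.0
tool_pos: [0.5167, -0.0606, 0.0431]
tool_rot: [-1.494, 0.0, -1.463]
contact_force: [-0.5, 0.3, -4.3]
opening: 0.0137
[ 0.5167 -0.0606  0.0431] [-1.4943e+00  1.0000e-04 -1.4630e+00] [-0.49  0.33 -4.25] [0.03 0.55 0.02] 0.0137 10.0
floor slope [0.0646 0.0073 0.0169] 21109 21646
[ 0.5166 -0.0606  0.0431] [-1.4944e+00  1.0000e-04 -1.4631e+00] [ 0.8  -0.52 -4.72] [0.06 0.5  0.03] 0.0137 10.05
```

View pics/s8z.png

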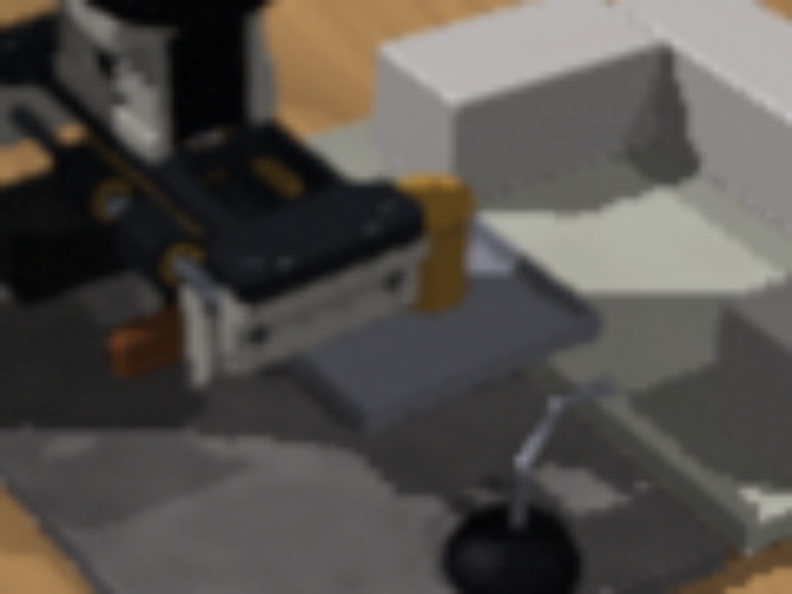

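View pics/w8.png

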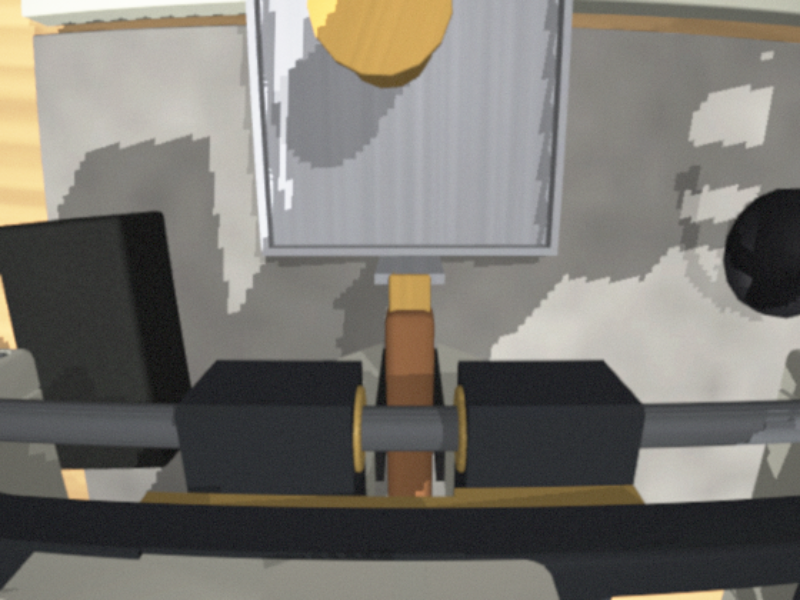

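```bash
python3 - <<'E'
from h import *
z=np.load('w8.npz');cp=(z['K'],z['D'],z['r'],z['t']);im=z['p'];cv2.imwrite('pics/w8z.png',cv2.resize(im[0:40,0:560],None,fx=1.42,fy=5,interpolation=cv2.INTER_NEAREST)[:,:,::-1])
for u in (40,100,150,420,450,500,540): print(u,[tuple(int(x) for x in im[v,u]) for v in range(0,28,2)])
c=cloud(cp,z['d'])
for (u,v) in ((40,18),(100,14),(150,9),(420,5),(500,12),(540,17)):
    P=onz(cp,[(u,v)],.0165)[0];print(u,v,P.round(4),'ex',P[0]*.9942+P[1]*.1078)
E
```

```text
40 [(251, 251, 245), (251, 252, 246), (251, 251, 246), (251, 251, 245), (249, 249, 240), (198, 200, 181), (191, 191, 174), (193, 195, 179), (188, 190, 174), (222, 189, 142), (222, 181, 127), (212, 175, 126), (170, 165, 158), (181, 182, 175)]
100 [(253, 253, 249), (253, 253, 249), (240, 241, 229), (196, 200, 185), (200, 199, 182), (197, 197, 183), (139, 138, 124), (154, 130, 96), (159, 132, 93), (158, 130, 94), (163, 156, 146), (189, 185, 178), (185, 183, 176), (186, 185, 179)]
150 [(252, 252, 247), (216, 217, 199), (200, 200, 186), (199, 200, 184), (198, 198, 183), (134, 131, 117), (155, 126, 92), (158, 130, 93), (158, 130, 92), (154, 150, 139), (190, 187, 181), (191, 189, 180), (190, 187, 181), (190, 188, 181)]
420 [(129, 129, 119), (102, 105, 96), (104, 103, 96), (107, 108, 98), (101, 99, 93), (149, 128, 96), (157, 130, 89), (160, 129, 93), (162, 133, 95), (165, 135, 96), (141, 128, 111), (136, 133, 131), (137, 133, 131), (134, 133, 131)]
450 [(172, 173, 159), (116, 116, 104), (105, 106, 96), (99, 97, 91), (105, 103, 95), (113, 110, 97), (156, 127, 91), (155, 125, 89), (154, 125, 8
[... 165 characters left out ...]
1, 92), (101, 102, 93), (100, 101, 94), (133, 114, 85), (138, 112, 79), (139, 114, 82), (139, 113, 82), (144, 117, 86), (137, 116, 90), (127, 124, 117)]
540 [(188, 188, 173), (191, 190, 175), (191, 192, 176), (177, 180, 166), (116, 119, 110), (102, 103, 94), (98, 98, 90), (100, 99, 92), (108, 102, 89), (146, 120, 89), (141, 117, 82), (143, 117, 83), (137, 110, 76), (137, 115, 83)]
40 18 [0.6226 0.0706 0.0165] ex 0.6266106066183877
100 14 [0.6258 0.0398 0.0165] ex 0.6264720333114998
150 9 [0.6296 0.0155 0.0165] ex 0.627605972285323
420 5 [ 0.6448 -0.1093  0.0165] ex 0.6292754101958309
500 12 [ 0.6479 -0.1488  0.0165] ex 0.6280756844071927
540 17 [ 0.6493 -0.1699  0.0165] ex 0.6272174762308076
```

View pics/w8z.png

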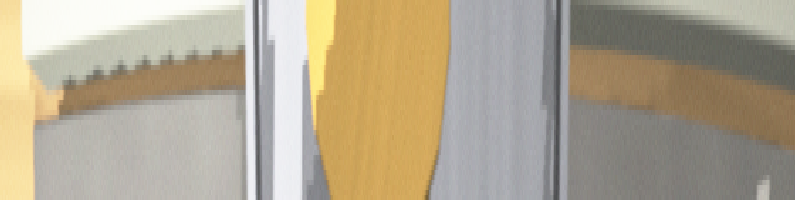

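```bash
python3 -m creep '[{"dx":0,"dy":0.0002,"dz":0,"rx":-0.002,"ry":0,"rz":0,"gripper":0},{"dx":0,"dy":0.0002,"dz":0.0001,"rx":-0.005,"ry":0,"rz":0,"gripper":0},{"dx":0,"dy":0.0002,"dz":0.0002,"rx":-0.008,"ry":0,"rz":0,"gripper":0},{"dx":0,"dy":0.0001,"dz":0.0003,"rx":-0.011,"ry":0,"rz":0,"gripper":0},{"dx":0,"dy":0,"dz":0.0004,"rx":-0.013,"ry":0,"rz":0,"gripper":0},{"dx":0,"dy":0,"dz":0.0004,"rx":-0.013,"ry":0,"rz":0,"gripper":0}]'
python3 look.py wrist w9
```

```text
time: 10.85
tool_pos: [0.5167, -0.0607, 0.0433]
tool_rot: [-1.508, 0.0, -1.463]
contact_force: [-1.8, 0.5, -0.2]
opening: 0.0135
[ 0.5167 -0.0607  0.0433] [-1.5080e+00  1.0000e-04 -1.4631e+00] [-1.77  0.55 -0.17] [0.13 0.67 0.  ] 0.0135 10.85
floor slope [0.058  0.0064 0.0166] 21174 21686
```

```bash
python3 -m creep '[{"dx":0,"dy":-0.0001,"dz":0.0001,"rx":-0.002,"ry":0,"rz":0,"gripper":0},{"dx":0,"dy":-0.0002,"dz":0.0002,"rx":-0.004,"ry":0,"rz":0,"gripper":0},{"dx":0,"dy":-0.0003,"dz":0.0002,"rx":-0.006,"ry":0,"rz":0,"gripper":0},{"dx":0,"dy":-0.0003,"dz":0.0003,"rx":-0.008,"ry":0,"rz":0,"gripper":0},{"dx":0,"dy":-0.0003,"dz":0.0003,"rx":-0.008,"ry":0,"rz":0,"gripper":0},{"dx":0,"dy":-0.0003,"dz":0.0003,"rx":-0.008,"ry":0,"rz":0,"gripper":0}]'
python3 look.py wrist w10
```

```text
time: 11.65
tool_pos: [0.5172, -0.0607, 0.0437]
tool_rot: [-1.515, -0.0, -1.463]
contact_force: [-2.3, 0.7, -2.0]
opening: 0.0137
[ 0.5172 -0.0607  0.0437] [-1.5155e+00 -1.0000e-04 -1.4631e+00] [-2.35  0.69 -1.99] [-0.    0.53 -0.  ] 0.0137 11.65
floor slope [0.055  0.0061 0.0167] 21138 21706
```

```bash
python3 -m creep '[{"dx":0,"dy":0,"dz":0,"rx":0,"ry":0,"rz":0,"gripper":0},{"dx":0,"dy":0,"dz":0,"rx":0,"ry":0,"rz":0,"gripper":0},{"dx":0,"dy":0,"dz":0,"rx":0,"ry":0,"rz":0,"gripper":0}]' 3
python3 -m creep '[{"dx":0,"dy":0,"dz":0,"rx":0,"ry":0,"rz":0,"gripper":0.2},{"dx":0,"dy":0,"dz":0,"rx":0,"ry":0,"rz":0,"gripper":0.2},{"dx":0,"dy":0,"dz":0,"rx":0,"ry":0,"rz":0,"gripper":0.2},{"dx":0,"dy":0,"dz":0,"rx":0,"ry":0,"rz":0,"gripper":0.2}]'
python3 look.py wrist w11
```

```text
time: 12.08
tool_pos: [0.5172, -0.0607, 0.0437]
tool_rot: [-1.515, -0.0, -1.463]
contact_force: [-2.5, -0.2, -1.0]
opening: 0.0143
time: 12.58
tool_pos: [0.5172, -0.0607, 0.0437]
tool_rot: [-1.515, -0.0, -1.463]
contact_force: [0.0, -1.0, -0.4]
opening: 0.0183
[ 0.5172 -0.0607  0.0437] [-1.5154e+00 -1.0000e-04 -1.4631e+00] [ 0.03 -1.01 -0.4 ] [ 0.03  0.13 -0.05] 0.0183 12.57
floor slope [0.058  0.0066 0.0166] 21121 21665
```

View pics/w11.png

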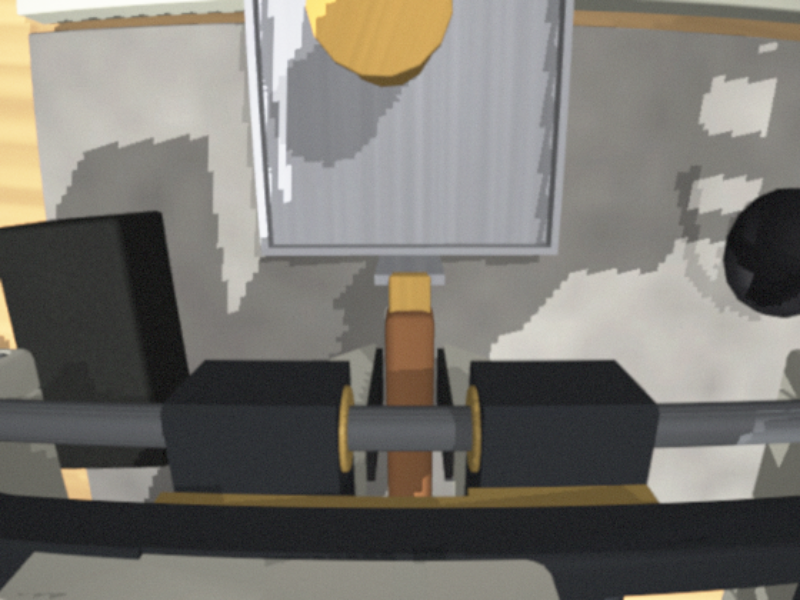

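```bash
python3 -m creep '[{"dx":0,"dy":0,"dz":0,"rx":0.003,"ry":0,"rz":0,"gripper":0.17},{"dx":0,"dy":0,"dz":0,"rx":0.003,"ry":0,"rz":0,"gripper":0},{"dx":0,"dy":0,"dz":0,"rx":0.003,"ry":0,"rz":0,"gripper":0},{"dx":0,"dy":0,"dz":0,"rx":0.003,"ry":0,"rz":0,"gripper":0}]' 10
python3 -m creep '[{"dx":0,"dy":0.0001,"dz":0.001,"rx":0.001,"ry":0,"rz":0,"gripper":0},{"dx":0,"dy":0.0003,"dz":0.0035,"rx":0.003,"ry":0,"rz":0,"gripper":0},{"dx":0,"dy":0.0006,"dz":0.0065,"rx":0.005,"ry":0,"rz":0,"gripper":0},{"dx":0,"dy":0.0009,"dz":0.0097,"rx":0.008,"ry":0,"rz":0,"gripper":0},{"dx":0,"dy":0.0012,"dz":0.013,"rx":0.011,"ry":0,"rz":0,"gripper":0},{"dx":0,"dy":0.0015,"dz":0.0162,"rx":0.0145,"ry":0,"rz":0,"gripper":0},{"dx":0,"dy":0.0018,"dz":0.0194,"rx":0.018,"ry":0,"rz":0,"gripper":0},{"dx":0,"dy":0.002,"dz":0.021,"rx":0.02,"ry":0,"rz":0,"gripper":0},{"dx":0,"dy":0.002,"dz":0.021,"rx":0.02,"ry":0,"rz":0,"gripper":0}]'
python3 look.py wrist w12
```

```text
time: 13.12
tool_pos: [0.517, -0.0607, 0.0436]
tool_rot: [-1.513, 0.0, -1.463]
contact_force: [0.3, 0.6, 0.2]
opening: 0.0142
time: 14.25
tool_pos: [0.5375, -0.0583, 0.0427]
tool_rot: [-1.494, 0.0, -1.463]
contact_force: [-5.7, -0.4, 3.0]
opening: 0.0138
[ 0.5375 -0.0583  0.0427] [-1.4939e+00  4.0000e-04 -1.4630e+00] [-5.73 -0.41  2.99] [0.04 0.84 0.05] 0.0138 14.25
floor slope [0.0774 0.0086 0.0174] 21141 21677
```

View pics/w12.png

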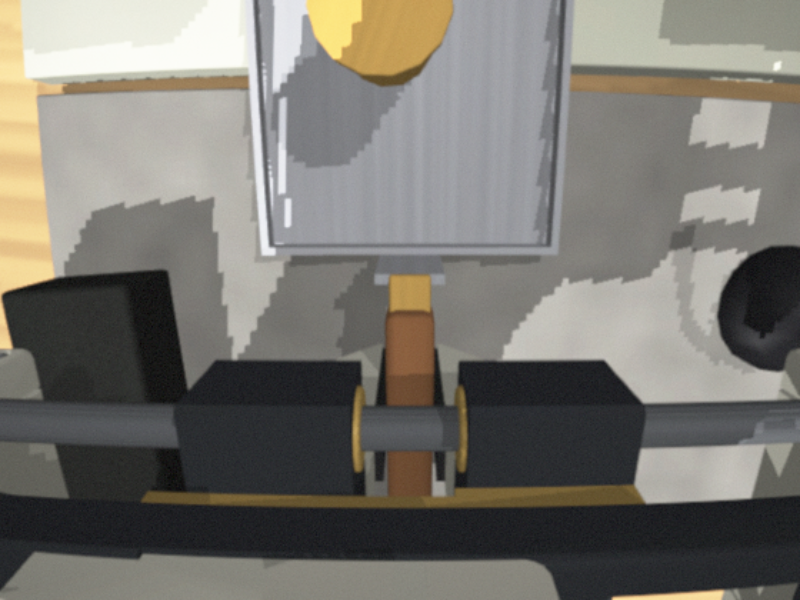

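```bash
python3 -m creep '[{"dx":0,"dy":0.0002,"dz":0.0015,"rx":0.002,"ry":0,"rz":0,"gripper":0},{"dx":0,"dy":0.0006,"dz":0.0045,"rx":0.006,"ry":0,"rz":0,"gripper":0},{"dx":0,"dy":0.001,"dz":0.0075,"rx":0.011,"ry":0,"rz":0,"gripper":0},{"dx":0,"dy":0.0013,"dz":0.0095,"rx":0.014,"ry":0,"rz":0,"gripper":0},{"dx":0,"dy":0.0013,"dz":0.0095,"rx":0.014,"ry":0,"rz":0,"gripper":0}]'
python3 look.py wrist w13
```

```text
time: 14.92
tool_pos: [0.5479, -0.0573, 0.0422]
tool_rot: [-1.478, -0.0, -1.463]
contact_force: [-2.2, 0.2, 0.5]
opening: 0.0139
[ 0.5479 -0.0573  0.0422] [-1.4782 -0.     -1.4631] [-2.18  0.19  0.46] [ 0.05  0.56 -0.02] 0.0139 14.93
floor slope [0.0918 0.0103 0.0181] 21058 21620
```

```bash
python3 -m creep '[{"dx":0,"dy":-0.0004,"dz":0.0004,"rx":-0.005,"ry":0,"rz":0,"gripper":0},{"dx":0,"dy":-0.0012,"dz":0.0012,"rx":-0.014,"ry":0,"rz":0,"gripper":0},{"dx":0,"dy":-0.0022,"dz":0.0022,"rx":-0.026,"ry":0,"rz":0,"gripper":0},{"dx":0,"dy":-0.0032,"dz":0.0031,"rx":-0.037,"ry":0,"rz":0,"gripper":0},{"dx":0,"dy":-0.0041,"dz":0.0041,"rx":-0.048,"ry":0,"rz":0,"gripper":0},{"dx":0,"dy":-0.0051,"dz":0.005,"rx":-0.059,"ry":0,"rz":0,"gripper":0},{"dx":0,"dy":-0.006,"dz":0.0059,"rx":-0.07,"ry":0,"rz":0,"gripper":0},{"dx":0,"dy":-0.0069,"dz":0.0069,"rx":-0.081,"ry":0,"rz":0,"gripper":0},{"dx":0,"dy":-0.0075,"dz":0.0074,"rx":-0.088,"ry":0,"rz":0,"gripper":0},{"dx":0,"dy":-0.0079,"dz":0.0078,"rx":-0.092,"ry":0,"rz":0,"gripper":0},{"dx":0,"dy":-0.0079,"dz":0.0078,"rx":-0.092,"ry":0,"rz":0,"gripper":0}]'
python3 look.py wrist w14
```

```text
time: 16.35
tool_pos: [0.5549, -0.0566, 0.0508]
tool_rot: [-1.57, -0.0, -1.463]
contact_force: [-1.3, -0.2, -1.4]
opening: 0.0139
[ 0.5549 -0.0566  0.0508] [-1.5701e+00 -1.0000e-04 -1.4631e+00] [-1.28 -0.15 -1.44] [0.02 0.34 0.02] 0.0139 16.35
floor slope [ 0.0009 -0.0001  0.019 ] 21128 21658
```

View pics/w14.png

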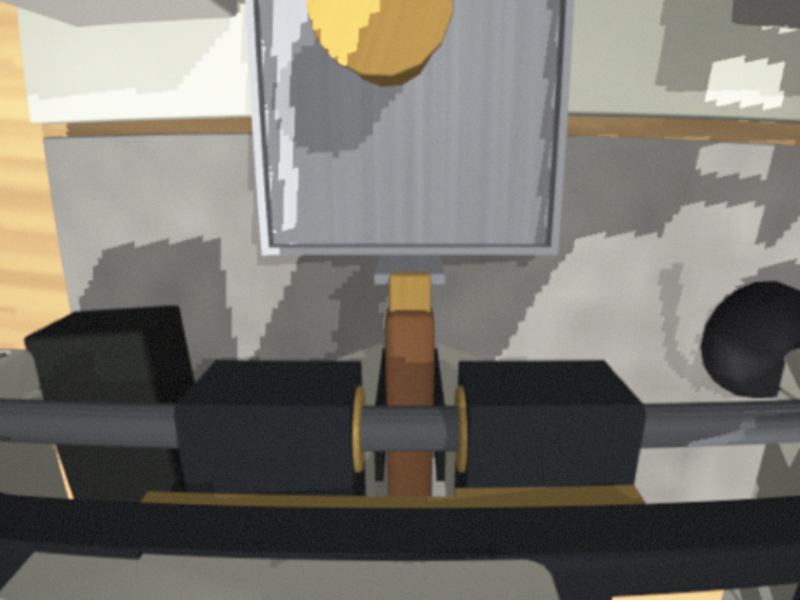

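```bash
python3 -m creep '[{"dx":0,"dy":0,"dz":0.001,"rx":0,"ry":0,"rz":0,"gripper":0},{"dx":0,"dy":0,"dz":0.004,"rx":0,"ry":0,"rz":0,"gripper":0},{"dx":0,"dy":0,"dz":0.009,"rx":0,"ry":0,"rz":0,"gripper":0},{"dx":0,"dy":0,"dz":0.014,"rx":0,"ry":0,"rz":0,"gripper":0},{"dx":0,"dy":0,"dz":0.019,"rx":0,"ry":0,"rz":0,"gripper":0},{"dx":0,"dy":0,"dz":0.024,"rx":0,"ry":0,"rz":0,"gripper":0},{"dx":0,"dy":0,"dz":0.029,"rx":0,"ry":0,"rz":0,"gripper":0},{"dx":0,"dy":0,"dz":0.034,"rx":0,"ry":0,"rz":0,"gripper":0},{"dx":0,"dy":0,"dz":0.039,"rx":0,"ry":0,"rz":0,"gripper":0},{"dx":0,"dy":0,"dz":0.044,"rx":0,"ry":0,"rz":0,"gripper":0},{"dx":0,"dy":0,"dz":0.049,"rx":0,"ry":0,"rz":0,"gripper":0},{"dx":0,"dy":0,"dz":0.054,"rx":0,"ry":0,"rz":0,"gripper":0},{"dx":0,"dy":0,"dz":0.059,"rx":0,"ry":0,"rz":0,"gripper":0},{"dx":0,"dy":0,"dz":0.064,"rx":0,"ry":0,"rz":0,"gripper":0},{"dx":0,"dy":0,"dz":0.067,"rx":0,"ry":0,"rz":0,"gripper":0},{"dx":0,"dy":0,"dz":0.068,"rx":0,"ry":0,"rz":0,"gripper":0},{"dx":0,"dy":0,"dz":0.068,"rx":0,"ry":0,"rz":0,"gripper":0}]'
python3 look.py wrist w15; python3 look.py scene c15; python3 - <<'E'
from h import *
z=np.load('c15.npz');im=z['p'][170:340,210:420,::-1];cv2.imwrite('pics/c15z.png',cv2.resize(im,None,fx=3.5,fy=3.5))
E
```

```text
time: 18.52
tool_pos: [0.6223, -0.0493, 0.0509]
tool_rot: [-1.57, 0.0, -1.463]
contact_force: [-0.4, 0.5, -2.1]
opening: 0.0134
[ 0.6223 -0.0493  0.0509] [-1.5702  0.     -1.4631] [-0.39  0.51 -2.12] [0.02 0.22 0.  ] 0.0134 18.52
floor slope [-0.0003  0.0005  0.019 ] 20839 21321
[ 0.6223 -0.0493  0.0509] [-1.5701  0.     -1.4632] [-1.01  0.73 -2.45] [0.06 0.22 0.02] 0.0136 18.57
```

View pics/w15.png

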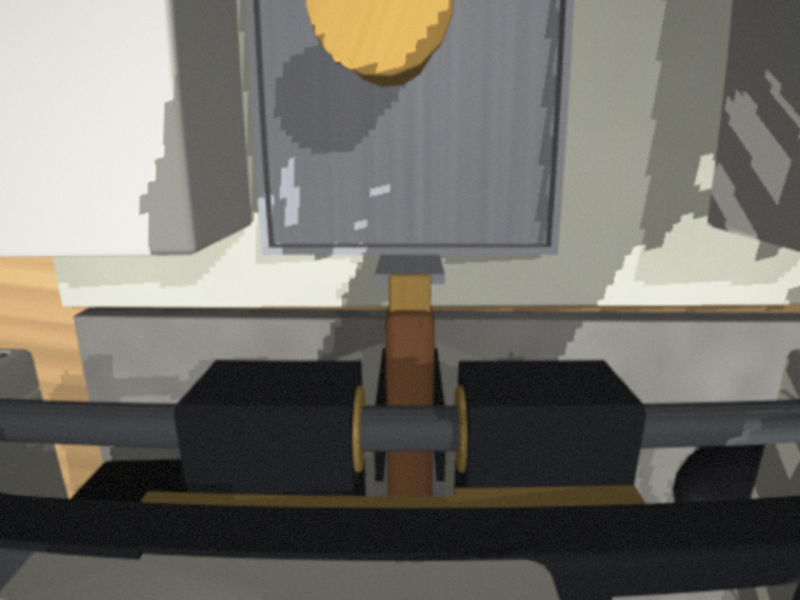

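View pics/c15z.png

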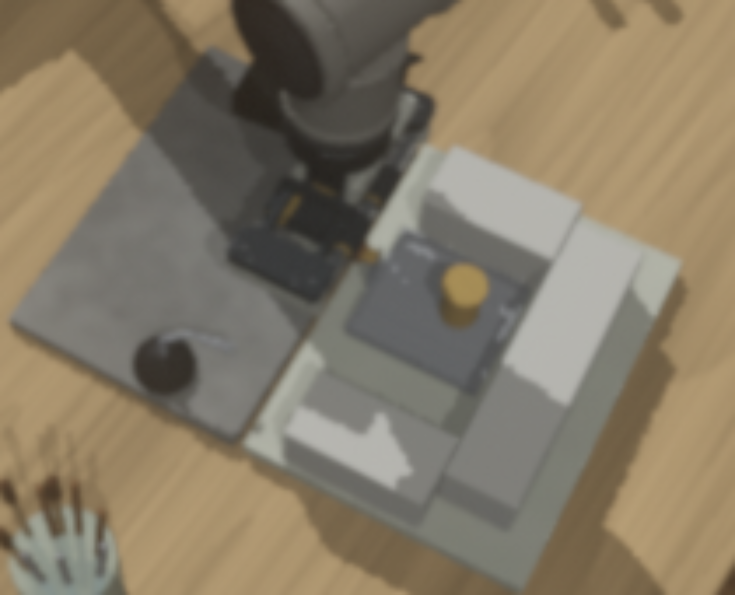

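```bash
python3 - <<'E'
from h import *
z=np.load('w15.npz');cp=(z['K'],z['D'],z['r'],z['t']);c=cloud(cp,z['d']);p=z['p']
V,U=np.mgrid[:420,:560];Z=c[...,2]
f=(U>120)&(U<176)&(V<165)&(Z>.022)&(Z<.06)
P=c[f];l=cv2.fitLine(P[:,:2].astype(np.float32),cv2.DIST_HUBER,0,.01,.01).ravel();a=np.arctan2(l[1],l[0]);a=a if abs(a)<1.5 else a-np.sign(a)*np.pi
print('side face ang',a,len(P),'ey at',-.1078*l[2]+.9942*l[3])
s=.7
Q=onz(cp,[(250*s,5*s),(262*s,255*s),(570*s,5*s),(556*s,252*s)],.0265);print(Q.round(4),'ey',(-.1078*Q[:,0]+.9942*Q[:,1]).round(4),'ex',(.9942*Q[:,0]+.1078*Q[:,1]).round(4))
for i,j in((1,0),(3,2)): v=Q[j]-Q[i];print(np.arctan2(v[1],v[0]))
E
```

```text
side face ang 0.10860741 5627 ey at -0.061042495
[[ 0.7337  0.0112  0.0265]
 [ 0.6564  0.0043  0.0265]
 [ 0.7441 -0.0853  0.0265]
 [ 0.668  -0.0941  0.0265]] ey [-0.0679 -0.0665 -0.165  -0.1656] ex [0.7306 0.653  0.7306 0.654 ]
0.08986279642638463
0.11563960296201925
```

```bash
python3 -m creep '[{"dx":-0.0005,"dy":0,"dz":0.001,"rx":0,"ry":0,"rz":0,"gripper":0},{"dx":-0.0015,"dy":0,"dz":0.003,"rx":0,"ry":0,"rz":0,"gripper":0},{"dx":-0.0025,"dy":0,"dz":0.005,"rx":0,"ry":0,"rz":0,"gripper":0},{"dx":-0.0035,"dy":0,"dz":0.0065,"rx":0,"ry":0,"rz":0,"gripper":0},{"dx":-0.004,"dy":0,"dz":0.0075,"rx":0,"ry":0,"rz":0,"gripper":0},{"dx":-0.0045,"dy":0,"dz":0.008,"rx":0,"ry":0,"rz":0,"gripper":0},{"dx":-0.0045,"dy":0,"dz":0.008,"rx":0,"ry":0,"rz":0,"gripper":0},{"dx":-0.0045,"dy":0,"dz":0.008,"rx":0,"ry":0,"rz":0,"gripper":0}]' 15
python3 -m creep '[{"dx":0,"dy":0,"dz":0.0003,"rx":0,"ry":0,"rz":0,"gripper":0},{"dx":0,"dy":0,"dz":0.0006,"rx":0,"ry":0,"rz":0,"gripper":0},{"dx":0,"dy":0,"dz":0.0009,"rx":0,"ry":0,"rz":0,"gripper":0},{"dx":0,"dy":0,"dz":0.001,"rx":0,"ry":0,"rz":0,"gripper":0},{"dx":0,"dy":0,"dz":0.001,"rx":0,"ry":0,"rz":0,"gripper":0}]'
python3 look.py wrist w16
```

```text
time: 19.62
tool_pos: [0.6298, -0.044, 0.0509]
tool_rot: [-1.57, 0.0, -1.463]
contact_force: [-0.1, -0.7, -1.9]
opening: 0.0135
time: 20.25
tool_pos: [0.6305, -0.0438, 0.0509]
tool_rot: [-1.571, 0.0, -1.463]
contact_force: [-1.4, -0.6, -0.3]
opening: 0.014
[ 0.6305 -0.0438  0.0509] [-1.5709e+00  1.0000e-04 -1.4630e+00] [-1.38 -0.55 -0.26] [-0.04  0.39 -0.09] 0.014 20.25
floor slope [ 0.0002 -0.0002  0.019 ] 20749 21302
```

```bash
python3 -m creep '[{"dx":0,"dy":0,"dz":0.0003,"rx":0,"ry":0,"rz":0,"gripper":0},{"dx":0,"dy":0,"dz":0.0005,"rx":0,"ry":0,"rz":0,"gripper":0},{"dx":0,"dy":0,"dz":0.0005,"rx":0,"ry":0,"rz":0,"gripper":0}]'
python3 -m creep '[{"dx":0,"dy":0,"dz":0.0003,"rx":0,"ry":0,"rz":0,"gripper":0},{"dx":0,"dy":0,"dz":0.0005,"rx":0,"ry":0,"rz":0,"gripper":0},{"dx":0,"dy":0,"dz":0.0005,"rx":0,"ry":0,"rz":0,"gripper":0}]'
```

```text
time: 20.68
tool_pos: [0.631, -0.0438, 0.0508]
tool_rot: [-1.571, 0.0, -1.463]
contact_force: [-3.3, 0.3, -1.5]
opening: 0.014
time: 21.05
tool_pos: [0.631, -0.0439, 0.0508]
tool_rot: [-1.572, 0.0, -1.463]
contact_force: [-4.3, -1.7, 0.1]
opening: 0.0136
```

```bash
python3 -m creep '[{"dx":0,"dy":0,"dz":0.0003,"rx":0,"ry":0,"rz":0,"gripper":0},{"dx":0,"dy":0,"dz":0.0004,"rx":0,"ry":0,"rz":0,"gripper":0},{"dx":0,"dy":0,"dz":0.0004,"rx":0,"ry":0,"rz":0,"gripper":0}]'; python3 look.py wrist w17
python3 -m creep '[{"dx":-0.0003,"dy":0,"dz":0,"rx":0,"ry":0,"rz":0,"gripper":0},{"dx":-0.0006,"dy":0,"dz":0,"rx":0,"ry":0,"rz":0,"gripper":0},{"dx":-0.0006,"dy":0,"dz":0,"rx":0,"ry":0,"rz":0,"gripper":0}]'
```

```text
time: 21.42
tool_pos: [0.631, -0.0439, 0.0508]
tool_rot: [-1.573, 0.0, -1.463]
contact_force: [-6.9, -1.6, 0.7]
opening: 0.0138
[ 0.631  -0.0439  0.0508] [-1.573e+00  2.000e-04 -1.463e+00] [-6.95 -1.62  0.71] [-0.24  1.05 -0.01] 0.0138 21.43
floor slope [0.0006 0.0003 0.019 ] 20750 21277
time: 21.85
tool_pos: [0.631, -0.0437, 0.0508]
tool_rot: [-1.573, -0.0, -1.463]
contact_force: [-6.3, -3.6, 0.9]
opening: 0.0142
```

```bash
python3 -m creep '[{"dx":-0.0002,"dy":0,"dz":-0.0003,"rx":0,"ry":0,"rz":0,"gripper":0},{"dx":-0.0004,"dy":0,"dz":-0.0005,"rx":0,"ry":0,"rz":0,"gripper":0},{"dx":-0.0004,"dy":0,"dz":-0.0005,"rx":0,"ry":0,"rz":0,"gripper":0}]'
python3 -m creep '[{"dx":-0.0002,"dy":0,"dz":0,"rx":0,"ry":0,"rz":0,"gripper":0},{"dx":-0.0004,"dy":0,"dz":0,"rx":0,"ry":0,"rz":0,"gripper":0},{"dx":-0.0004,"dy":0,"dz":0,"rx":0,"ry":0,"rz":0,"gripper":0}]'
```

```text
time: 22.22
tool_pos: [0.6308, -0.0434, 0.0508]
tool_rot: [-1.572, -0.0, -1.463]
contact_force: [-5.6, -4.2, -0.4]
opening: 0.0139
time: 22.6
tool_pos: [0.6307, -0.0431, 0.0508]
tool_rot: [-1.572, -0.001, -1.463]
contact_force: [-5.9, -4.3, -0.4]
opening: 0.0139
```

```bash
python3 -m creep '[{"dx":-0.0003,"dy":0,"dz":0,"rx":0,"ry":0,"rz":0,"gripper":0},{"dx":-0.0005,"dy":0,"dz":0,"rx":0,"ry":0,"rz":0,"gripper":0},{"dx":-0.0005,"dy":0,"dz":0,"rx":0,"ry":0,"rz":0,"gripper":0}]'
python3 look.py wrist w18
```

```text
time: 22.98
tool_pos: [0.6307, -0.043, 0.0508]
tool_rot: [-1.572, -0.001, -1.464]
contact_force: [-5.3, -5.8, 0.1]
opening: 0.0136
[ 0.6307 -0.043   0.0508] [-1.5722e+00 -1.0000e-03 -1.4635e+00] [-5.32 -5.83  0.09] [-0.76  0.96 -0.2 ] 0.0136 22.98
floor slope [0.0009 0.0003 0.019 ] 20757 21293
```

View pics/w18.png

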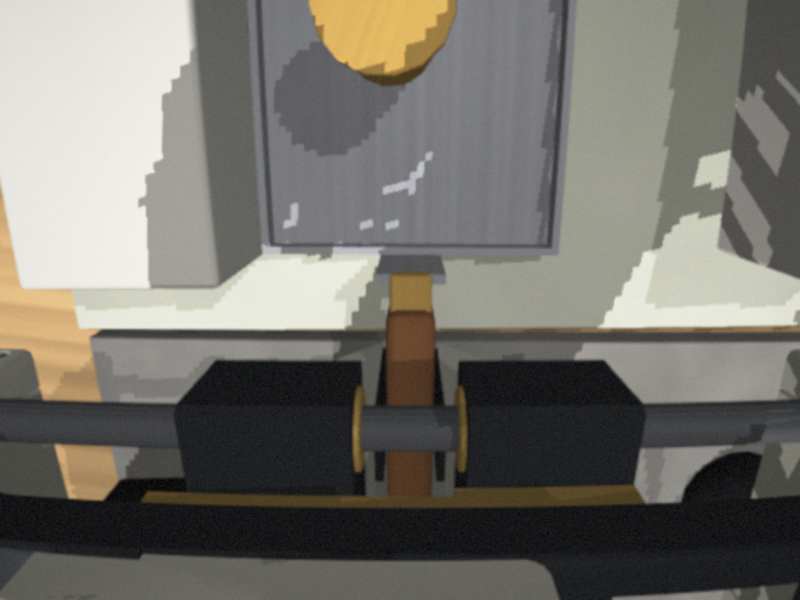

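```bash
python3 -m creep '[{"dx":0.0003,"dy":0,"dz":-0.0003,"rx":0,"ry":0,"rz":0,"gripper":0},{"dx":0.0006,"dy":0,"dz":-0.0006,"rx":0,"ry":0,"rz":0,"gripper":0},{"dx":0.0006,"dy":0,"dz":-0.0006,"rx":0,"ry":0,"rz":0,"gripper":0}]' 
python3 -m creep '[{"dx":0,"dy":0,"dz":0,"rx":0,"ry":0,"rz":0,"gripper":0},{"dx":0,"dy":0,"dz":0,"rx":0,"ry":0,"rz":0,"gripper":0.16},{"dx":0,"dy":0,"dz":0,"rx":0,"ry":0,"rz":0,"gripper":0.18},{"dx":0,"dy":0,"dz":0,"rx":0,"ry":0,"rz":0,"gripper":0.22},{"dx":0,"dy":0,"dz":0,"rx":0,"ry":0,"rz":0,"gripper":0.3},{"dx":0,"dy":0,"dz":0,"rx":0,"ry":0,"rz":0,"gripper":0.4},{"dx":0,"dy":0,"dz":0,"rx":0,"ry":0,"rz":0,"gripper":0.45},{"dx":0,"dy":0,"dz":0,"rx":0,"ry":0,"rz":0,"gripper":0.5},{"dx":0,"dy":0,"dz":0,"rx":0,"ry":0,"rz":0,"gripper":0.5}]' 5
python3 look.py wrist w19
```

```text
time: 23.4
tool_pos: [0.6307, -0.043, 0.0509]
tool_rot: [-1.571, -0.0, -1.463]
contact_force: [-3.8, -4.3, -0.5]
opening: 0.0139
time: 24.52
tool_pos: [0.6308, -0.0426, 0.0509]
tool_rot: [-1.571, 0.0, -1.463]
contact_force: [0.2, 0.2, -0.3]
opening: 0.0456
[ 0.6308 -0.0426  0.0509] [-1.5707e+00  1.0000e-04 -1.4631e+00] [ 0.24  0.17 -0.34] [0.03 0.11 0.03] 0.0456 24.52
floor slope [0.0002 0.0003 0.019 ] 20669 21234
```

View pics/w19.png

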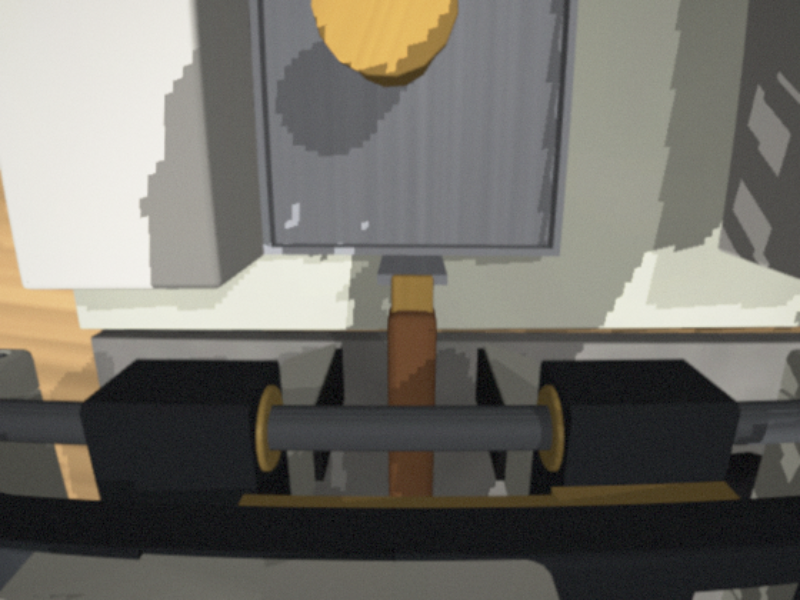

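Released; now I'll lift straight up and check from above.

```bash
python3 -m creep '[{"dx":0,"dy":-0.005,"dz":0,"rx":0,"ry":0,"rz":0,"gripper":0.5},{"dx":0,"dy":-0.02,"dz":0,"rx":0,"ry":0,"rz":0,"gripper":0.5},{"dx":0,"dy":-0.05,"dz":0,"rx":0,"ry":0,"rz":0,"gripper":0.5},{"dx":0,"dy":-0.09,"dz":0,"rx":0,"ry":0,"rz":0,"gripper":0.5},{"dx":0,"dy":-0.13,"dz":0,"rx":0,"ry":0,"rz":0,"gripper":0.5},{"dx":0,"dy":-0.16,"dz":0.01,"rx":0,"ry":0,"rz":0,"gripper":0.5},{"dx":0,"dy":-0.18,"dz":0.03,"rx":0,"ry":0,"rz":0,"gripper":0.5},{"dx":0,"dy":-0.18,"dz":0.05,"rx":0,"ry":0,"rz":0,"gripper":0.5},{"dx":0,"dy":-0.18,"dz":0.05,"rx":0,"ry":0,"rz":0,"gripper":0.5},{"dx":0,"dy":-0.18,"dz":0.05,"rx":0,"ry":0,"rz":0,"gripper":0.5}]'
python3 look.py wrist w20; python3 look.py scene c20;python3 - <<'E'
from h import *
z=np.load('c20.npz');im=z['p'][170:340,210:420,::-1];cv2.imwrite('pics/c20z.png',cv2.resize(im,None,fx=3.5,fy=3.5))
E
```

```text
time: 25.82
tool_pos: [0.6798, -0.0372, 0.231]
tool_rot: [-1.572, 0.0, -1.463]
contact_force: [-0.9, 0.0, -0.2]
opening: 0.046
[ 0.6798 -0.0372  0.231 ] [-1.5716e+00  2.0000e-04 -1.4631e+00] [-0.86  0.05 -0.2 ] [0.06 0.08 0.  ] 0.046 25.82
floor slope [0.0069 0.002  0.0191] 4513 5931
[ 0.6797 -0.0372  0.2309] [-1.5715e+00  2.0000e-04 -1.4631e+00] [-0.69 -0.55  0.59] [0.02 0.09 0.02] 0.0458 25.88
```

View pics/w20.png

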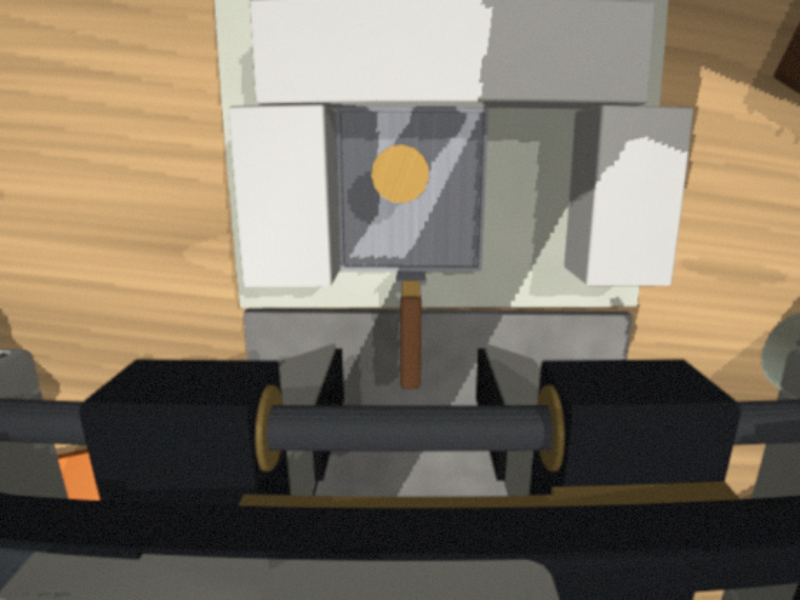

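View pics/c20z.png

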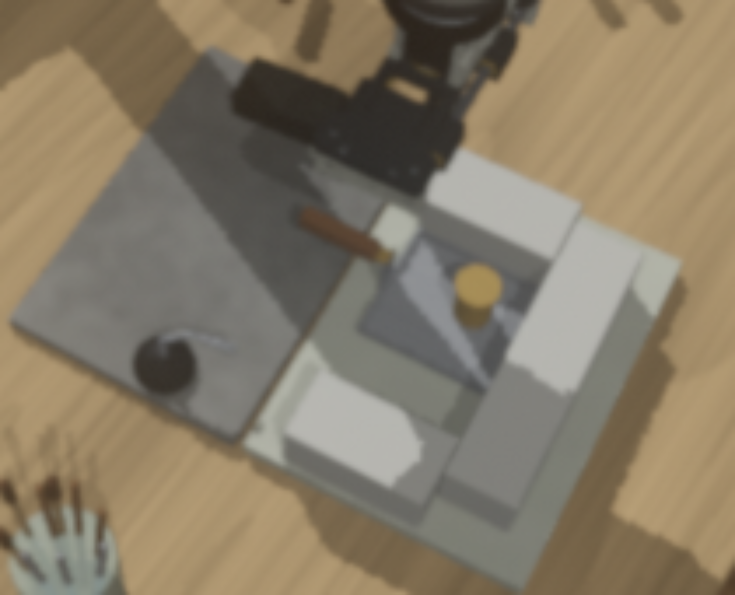

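```bash
python3 - <<'E'
from h import *
z=np.load('w20.npz');cp=(z['K'],z['D'],z['r'],z['t']);c=cloud(cp,z['d']);V,U=np.mgrid[:420,:560];Z=c[...,2];s=.7
E=lambda P:np.c_[.9942*P[:,0]+.1078*P[:,1],-.1078*P[:,0]+.9942*P[:,1]]
m=(U>350*s)&(U<480*s)&(V>85*s)&(V<125*s)&(Z>.03)&(Z<.06);print('back face ex',np.median(E(c[m])[:,0]) if m.sum() else None,m.sum())
m=(U>520*s)&(U<600*s)&(V>120*s)&(V<250*s)&(Z>.03)&(Z<.06);print('right face ey',np.median(E(c[m])[:,1]))
m=(U>318*s)&(U<345*s)&(V>115*s)&(V<270*s)&(Z>.03)&(Z<.06);print('side face ey',np.median(E(c[m])[:,1]),m.sum())
Q=E(onz(cp,[(484.5*s,110*s),(480*s,270*s),(342*s,270*s)],.0265));print('right-front,right-rear,left-rear',Q.round(4))
m=(U>380*s)&(U<425*s)&(V>140*s)&(V<210*s)&(Z>.055);print('cap',c[m].mean(0).round(4),np.ptp(c[m],0).round(4),np.median(Z[m]))
m=(U>345*s)&(U<475*s)&(V>115*s)&(V<262*s)&(Z>.015)&(Z<.024);P=c[m];print('floor',np.linalg.lstsq(np.c_[P[:,:2]-P[:,:2].mean(0),np.ones(len(P))],P[:,2],rcond=None)[0].round(4))
m=(U>395*s)&(U<427*s)&(V>300*s)&(V<385*s)&(Z>.05)&(Z<.07);P=c[m];l=cv2.fitLine(P[:,:2].astype(np.float32),cv2.DIST_HUBER,0,.01,.01).ravel();print('handle yaw',np.arctan(l[1]/l[0]),E(l[None,2:])) 
E
```

```text
back face ex 0.7728525612746244 264
right face ey -0.22223380397315395
side face ey -0.060794338056137445 523
right-front,right-rear,left-rear [[ 0.7704 -0.1596]
 [ 0.6624 -0.1603]
 [ 0.6625 -0.0626]]
cap [ 0.7385 -0.0265  0.0646] [0.0345 0.0279 0.3106] 0.06291436577001636
floor [-0.      0.0003  0.019 ]
handle yaw 0.107244164 [[ 0.62067777 -0.11069606]]
```

```bash
python3 -c "
from cell import robot,status
print(robot.hand_in()); print(status.observe()['time'])"
```

```text
the job is handed in; nothing more can be done
None
the job is handed in; nothing more can be done
```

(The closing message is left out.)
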